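Lock the seed ears away in the clamped combination chest

TASK

Put the seed corn away under lock. Dial the green seed chest open - right (clockwise) to 24, left to 10, right to 19, pausing on each number -, then slacken the T-handled clamp screw just enough to free the retaining bar (half a turn at the very most), swing the bar fully clear, lift off the lid, and lay every full black ear from the brown sheet in the chest, leaving the bare cobs and everything else on the bench alone. Then put the lid back on squarely, swing the bar home across it into the lock, tighten the clamp screw fully again, and throw the dial off 19 by a good quarter turn either way.

Things in the scene. Friction and masses are not known exactly. Their poses are not given: they have to be found in the camera images.
- chest: Seed chest, fixed, on a base board 240 (x) by 452 (y) mm, 12 thick. Origin on the bench under the middle of the box; x points away from the robot, y left; turned a little. Green open steel box 180 (x) by 250 (y) outside, walls 5, inner floor at z 17, rim at z 68 mm. On the right a pillar with the bar's pivot and the clamp screw (top z 132), on the left the lock case with the dial (knob top z 149)
- chest_rim (a point): Centre of the box's open mouth at rim height, 68 mm above the bench; axes as the chest's
- dial (a joint): Dial angle, rad: 0 with its zero line at the fixed mark, grows turning right (clockwise from above), no stops, counts on over whole turns. 40 numbers a turn: number n at n x 0.1571 (24: 3.770, 10: 1.571, 19: 2.985). Starts between 0 and 0.94. Friction about 0.1 N m; stays where left. Only at 19 (within about one number) can the bar's end pin leave or enter the lock
- dial_knob (a point): On the dial's vertical axis, half-way up its round ribbed metal knob (36 mm across, 40 high), at chest x 40, y 188 mm. 20 mm below lies the dark disc, 82 mm across, with 40 white marks: zero is one broad long line, longer marks each 5 and 10, numbers rise anticlockwise. Fixed mark: short bold white line on the lock case at the disc's far (chest +x) edge. Its x axis: along the zero line
- clamp_knob (a joint): Angle of the clamp screw, rad: 0 screwed right down (stop), grows as it is slackened (anticlockwise from above). Starts between 0 and 0.1. It grips the bar below about 0.5; the bar is free above about 0.7. Turning takes up to about 0.5 N m; stays where left
- knob_grip (a point): Centre of the clamp screw's black T handle, on its vertical axis (chest x 40, y -185 mm): a bar 54 mm long, 13 thick, 22 high; the point's x axis lies along it and turns with it (chest x at angle 0). A washer lies 26 mm below this point
- bar (a joint): Angle of the flat steel retaining bar, rad: 0 home (stop), from the pillar along chest +y over the lid into the lock; grows as its free end swings away from the robot (clockwise from above) to the stop at 1.6, along chest +x. 22 mm wide, 8 thick, underside 77 mm above the bench, reaches 385 mm from its pivot at chest x 40, y -185 mm. Friction under 0.1 N m when slack; stays where left
- bar_peg (a point): Upright round black grip peg on the bar, 18 mm across, 48 high, 75 mm from the bar's pivot; this point is on its axis, 27 mm above the bar's top and 21 mm below the peg's top
- lid_grip (a point): Centre of the handle bar of the loose green lid (about 0.4 kg); the bar runs along the lid's y: 80 mm long, 13 thick, 14 high, 25 mm of air under it. Lid plate 204 (x) by 274 (y) mm, 4 thick, underside 39 mm below this point; a skirt hangs 12 mm lower, with 8 mm of play each side of the box. Lid on: this point 39 mm above chest_rim, axes as the chest's (or half a turn round)
- ear1_mid (a point): Centre of a full black ear of seed corn, 0.2 kg, about 144 mm long and 40 mm thick, lying on its side on a flat sheet of brown card; its x axis points along the ear. Two or all three of the ears are there
- ear2_mid (a point): Centre of a full black ear of seed corn, 0.2 kg, about 144 mm long and 40 mm thick, lying on its side on a flat sheet of brown card; its x axis points along the ear. Two or all three of the ears are there
- ear3_mid (a point): Centre of a full black ear of seed corn, 0.2 kg, about 144 mm long and 40 mm thick, lying on its side on a flat sheet of brown card; its x axis points along the ear. Two or all three of the ears are there
- cob1: A bare pale cob lying among the ears, 145 mm long and 25 mm thick, its x axis along it, origin at its centre: leave alone
- cob2: A bare pale cob like cob1: leave alone
- cob3: A bare pale cob like cob1, right of the chest: leave alone
- mug: Red enamel mug, 80 mm across, 88 mm high, origin below its centre: leave alone
- bowl: White bowl, 116 mm across, 50 mm high, origin below its centre: leave alone
- jar_a: Glass jar, 84 mm across, 68 mm high, origin below its centre: leave alone
- lid: The loose lid itself; origin at the centre of the plate's underside, 39 mm below lid_grip. To the right of the chest, around world x 450, y -440 mm, the bench is clear for setting it down
There are look-alikes about, which are no part of the job. What is shaped like the part that bears ear1_mid but orange is not meant.

How it is judged:
By the outcome, as a careful person would: the job done as asked, in the order asked, and still so for the second after the job is handed in, with the robot touching nothing.
Of ear1, ear2, ear3 only 2 to 3 are there at a start; the rules pass over those that are not, and their reading is None.
At some moment in a run one of ear1, ear2, ear3 may be knocked a few centimetres aside while the robot is not near it.
It also fails if it takes over 210 s, if anything falls off the work surface, if the arm or the gripper's body presses on something with over 40 N, if the wrist force passes 120 N, or if a joint passes its speed limit or range.

ROBOT

A 6-joint arm with a two-finger parallel gripper is mounted at the origin on the work surface. World frame = base frame: x ahead of the robot, y to its left, z up, the work surface at z = 0. Lengths are in m, angles in degrees, forces in N, time in s.
With the tool pointing down it reaches from about 0.25 to 0.725 m from the base axis. Payload 9.7 kg.
Tool frame: the origin (TCP) lies midway between the tips of the shut fingers; the grasp point (between the pads) lies 19 mm behind it; z points along the fingers, y is the line along which they close (so a half turn about z gives the same grasp; the last joint's range is limited). The gripper opens to 85 mm and grips with 20 to 120 N. Pads are 22 mm wide; open, the fingers measure 114 mm over their backs; the gripper's body (76 mm by 85 mm) begins 54 mm behind the grasp point. The pads swing forward as they close: fully open they stand 13 mm farther back than shut.
Start: joints at [-74.771, 4.979, 10.078, 95.1, 0, 90], TCP at [0.144, -0.531, 0.231] pointing down, gripper open.
Joint ranges: [-179.16, 179.16], [-48.56, 103.87], [-65.8, 70.77], [-126.05, 130.52], [-82.76, 87.17], [-180, 180]. Speed limits (degrees/s): [127.2, 127.2, 147.25, 180, 180, 180].

INTERFACE

Orientations are given as [roll, pitch, yaw] about the fixed x, y, z axes, in that order (R = Rz(yaw) Ry(pitch) Rx(roll)).
In Python, from workcell import bot gives the robot as it stands.
- The arm moves only by the shell command python3 -m crank 'ROWS' [FORCE]. ROWS is JSON, a list of rows, each an object with "gripper": the finger opening in mm, from 0 to 85.4; "travel": the shift along the tool's x, y, z in mm, a list of three; "twist": the turn, a rotation vector about the tool's x, y, z in rad, a list of three. In form: [{"gripper": gripper, "travel": [tx, ty, tz], "twist": [rx, ry, rz]}, ...]. A call has 1 to 12 rows; each row shifts and turns the commanded pose from where the row before left it, along the tool's axes as they then stand; what a row does not reach is not made up. A row lasts 1/8 s, in which the tool goes at most 62.5 mm and 10.7 degrees, less where a joint would pass 70% of its speed; a pose out of reach is approached as far as the arm can. A call is refused whole if a number of a shift passes 62.5 or a number of a turn 0.188, either way. A call with a gripper value outside its range is refused whole. The fingers move at their own pace and stop on an object; FORCE is the grip in N (left out, the last holds). Time passes only in rows, so rows that do not move let the fingers close. It gives the time, the measured TCP pose, the force, the opening and the grip force at its end, in the units of the state.
- bot.get_obs(): the state, without advancing time (a new reading comes with each control period).
- bot.camera(name): name is "scene" or "side" or "wrist"; returns the picture (480x640x3 uint8, red, green, blue); there is no depth.
- bot.calibration(name): a dict with "vfov" (degrees; the focal length in pixels is half the picture's height over the tangent of half this angle, whatever the lens; pixels are square), "cx", "cy" (the principal point, pixels), "camera_from_world" (4x4, takes a point from world to camera coordinates). Camera axes: x right, y down, z forward; pixel columns grow to the right and rows downward; lengths in m; the calibration is good to about 2 mm. The wrist camera is an equidistant fisheye: a pixel r from the principal point sees the ray r / f radians off the axis. A picture is of the moment at which its call begins: read the wrist's pose just before it. calibration takes no time and is no camera call; for the wrist camera it gives the pose at the moment of the call.
- bot.job_done(): hands the job in; it is judged then, once.
The state is a dict: "time": time; "q": joint angles; "qd": joint speeds; "joint_efforts": joint torques, N m; "ee_pos": TCP position; "tcp_rot": TCP orientation; "wrist_force": force on the tool from outside, world axes, zero at the start; "torque": the same for the moment, N m; "opening": finger opening in m; "grasp_force": force on a finger pad.
Only numpy, scipy, OpenCV 4.12 (cv2) and the standard library are available. Lean on these libraries where they do the work, as an engineer would, in place of code of your own. Each camera call takes 0.05 s, during which the arm holds its last target. There are 200 camera calls.

## Working session

There is one attempt and no reset: what is moved stays moved. The work goes in short steps, Python scripts to look and compute and a shell command to move; the robot and the scene stay as the last step left them, time stands still between calls to the robot, and variables do not carry over. Pictures are saved under pics/ and viewed, at most 14 in all, crops included, and the job is handed in when it is done.

```bash
ls; mkdir -p pics; python3 - <<'E'
from workcell import bot
import cv2
for n in ["scene","side","wrist"]:
    im=bot.camera(n); cv2.imwrite(f"pics/{n}0.png",im[:,:,::-1])
    c=bot.calibration(n); print(n,c["vfov"],c["cx"],c["cy"],c["camera_from_world"])
o=bot.get_obs(); print(o)
E
```

```text
pics
scene 57.20259968457459 332.33472929296016 237.26729491998125 [[ 0.19194363  0.98138391  0.00657692 -0.16352762]
 [ 0.64356982 -0.12080729 -0.75579329 -0.19999523]
 [-0.74092883  0.14930241 -0.65477725  1.35149647]
 [ 0.          0.          0.          1.        ]]
side 50.08197772635459 329.3186118797721 237.36467744236032 [[-0.97320864 -0.2297893  -0.00786228  0.46296416]
 [-0.15011962  0.66094707 -0.73526395  0.09163388]
 [ 0.17415234 -0.71438494 -0.67773528  1.30190636]
 [ 0.          0.          0.          1.        ]]
wrist 65.70646984690485 321.69305230427835 234.13445173480136 [[ 0.26205528 -0.96505196 -0.00132429 -0.54765558]
 [-0.92886563 -0.25260083  0.27092703 -0.03486527]
 [-0.26179318 -0.06976777 -0.96259898  0.37880922]
 [ 0.          0.          0.          1.        ]]
{'time': 0.15, 'q': array([-7.47698985e+01,  5.00403798e+00,  1.00457707e+01,  9.50997182e+01,
       -2.54558422e-04,  9.00001999e+01]), 'qd': array([ 0.00799477, -0.13598683,  0.11377222, -0.03376639,  0.10962732,
        0.09934502]), 'joint_efforts': array([-1.03504663e-04, -5.20761108e+01,  4.65043080e+01,  1.38343382e-02,
        1.73400707e-05,  1.54254747e-05]), 'ee_pos': array([ 0.14443683, -0.53051894,  0.23075219]), 'tcp_rot': array([-1.79942015e+02,  2.54760560e-04,  1.52299019e+01]), 'wrist_force': array([-0.50114578,  0.42375449,  0.04807107]), 'torque': array([ 0.01797238, -0.0083073 , -0.01611318]), 'grasp_force': 0.0, 'opening': 0.0850702340306048}
```

View pics/scene0.png

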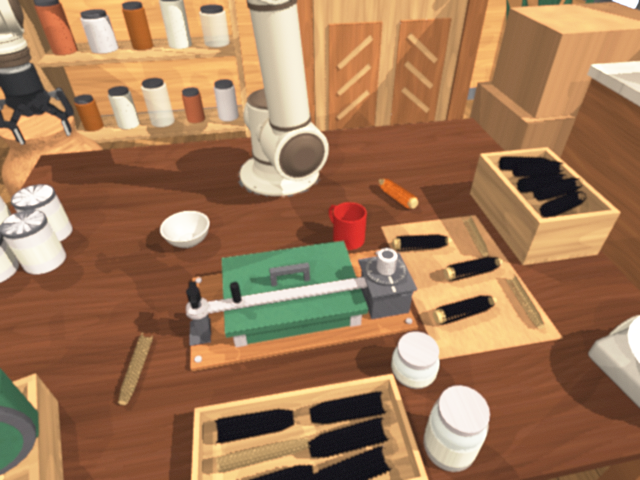

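View pics/side0.png

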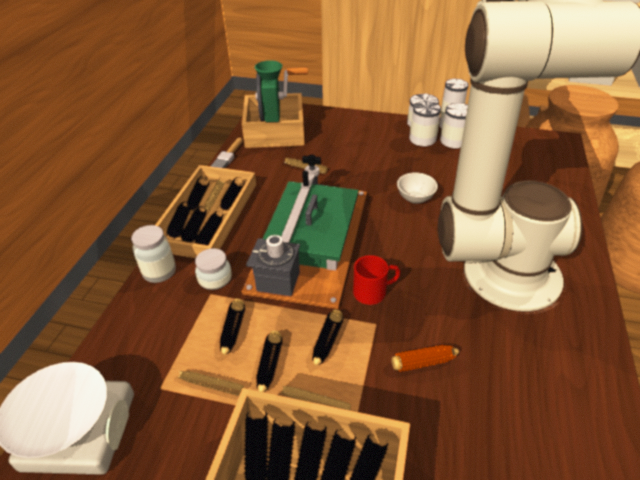

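Scene view: the chest is at (290,290), with its dial knob at (387,257), T handle at (194,292) and peg at (236,291). Three black ears lie on the brown sheet at (420,242), (473,268) and (466,309). Look-alikes are the orange ear (398,193), the ears in the crate (540,180), the ears in the tray (300,430), and the bare cobs (475,235), (525,300) and (135,368). I choose the three on the brown sheet and check them in close crops.

```bash
cat > h.py <<'E'
import numpy as np, cv2
from workcell import bot
C={n:bot.calibration(n) for n in("scene","side")}
def F(c): return 240/np.tan(np.radians(c["vfov"])/2)
def proj(n,P):
    c=C[n];T=np.array(c["camera_from_world"]);p=T[:3,:3]@np.asarray(P)+T[:3,3]
    return np.array([c["cx"]+F(c)*p[0]/p[2],c["cy"]+F(c)*p[1]/p[2]])
def ray(c,uv,fish=False):
    T=np.array(c["camera_from_world"]);R,t=T[:3,:3],T[:3,3]
    d=np.array([uv[0]-c["cx"],uv[1]-c["cy"]])/F(c)
    if fish:
        r=np.hypot(*d);v=np.array([*(d/r*np.sin(r)),np.cos(r)]) if r>1e-9 else np.array([0,0,1.])
    else: v=np.array([*d,1.])
    return -R.T@t,R.T@v
def onz(c,uv,z,fish=False):
    o,d=ray(c,uv,fish);return o+d*(z-o[2])/d[2]
def wproj(c,P):
    T=np.array(c["camera_from_world"]);p=T[:3,:3]@np.asarray(P)+T[:3,3]
    r=np.hypot(p[0],p[1]);th=np.arctan2(r,p[2]);return np.array([c["cx"],c["cy"]])+F(c)*th*p[:2]/max(r,1e-9)
def crop(im,x0,y0,w,h,s): 
    o=cv2.resize(im[y0:y0+h,x0:x0+w,::-1],None,fx=s,fy=s,interpolation=cv2.INTER_CUBIC)
    for k in range(0,w,20):
        cv2.line(o,(k*s,0),(k*s,5),(0,0,255),1)
        if k%40==0: cv2.putText(o,str(x0+k),(k*s,16),0,.4,(0,0,255),1)
    for k in range(20,h,20):
        cv2.line(o,(0,k*s),(5,k*s),(0,0,255),1); cv2.putText(o,str(y0+k),(6,k*s+4),0,.4,(0,0,255),1)
    return o
E
python3 - <<'E'
from h import *
a=cv2.imread("pics/scene0.png")[:,:,::-1];b=cv2.imread("pics/side0.png")[:,:,::-1]
cv2.imwrite("pics/c1.png",crop(a,180,230,260,145,3))
cv2.imwrite("pics/c2.png",crop(b,230,145,150,160,4)[:600])
cv2.imwrite("pics/c3.png",np.hstack([crop(a,380,220,180,140,2),crop(b,160,285,220,140,2)]))
E
```

```text
(no output)
```

View pics/c1.png

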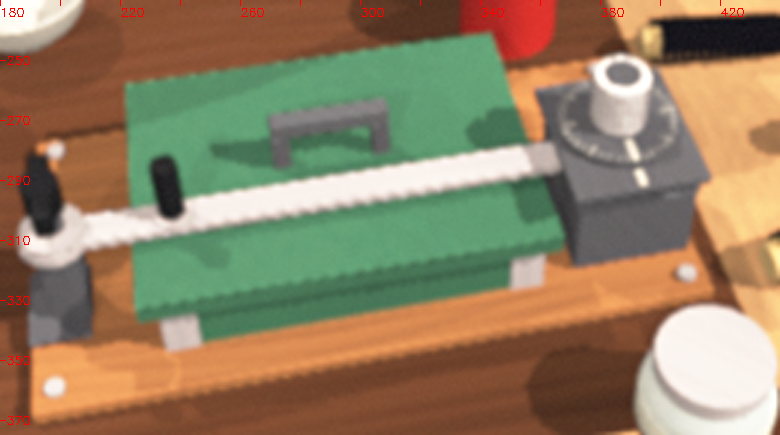

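View pics/c2.png

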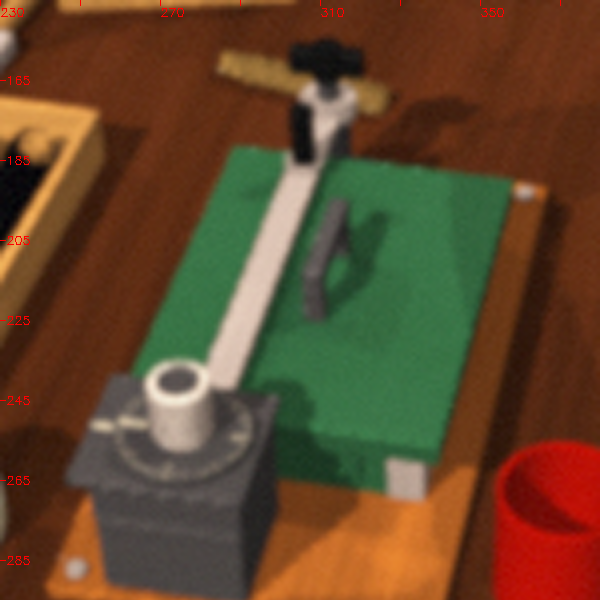

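View pics/c3.png

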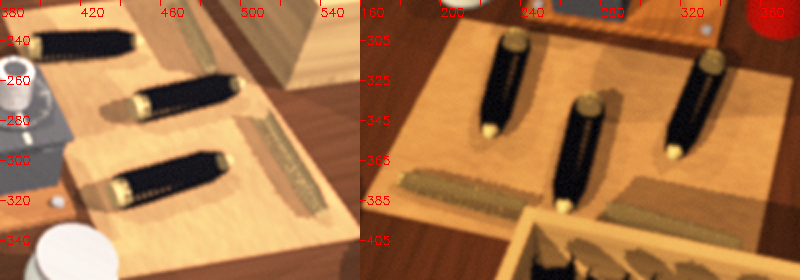

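Crops confirm three full black ears, with pale tips. In the scene image A is at (423,241), B at (474,267) and C at (467,307). In the side image they are at (327,338), (268,362) and (231,327). Dial, T handle, peg and lid corners are all visible.

```bash
cat >> h.py <<'E'
def tri(a,b):
    A=[];B=[]
    for n,uv in((C["scene"],a),(C["side"],b)):
        o,d=ray(n,uv);d=d/np.linalg.norm(d);M=np.eye(3)-np.outer(d,d);A.append(M);B.append(M@o)
    return np.linalg.lstsq(np.vstack(A),np.hstack(B),rcond=None)[0]
def W(p,P):
    c,s=np.cos(p[2]),np.sin(p[2]);return np.array([p[0]+c*P[0]-s*P[1],p[1]+s*P[0]+c*P[1],P[2]])
E
python3 - <<'E'
from h import *
from scipy.optimize import least_squares
L=[("scene",(.04,.188,.149),(387.3,254)),("side",(.04,.188,.149),(275,240)),
("scene",(.12,-.226,.012),(190.7,370)),("scene",(.12,.226,.012),(418.3,329)),
("scene",(.102,.137,.072),(369.3,312.7)),("scene",(-.102,.137,.072),(344,241.3)),("scene",(-.102,-.137,.072),(222,258)),
("side",(-.102,-.137,.072),(358,190)),("side",(.102,-.137,.072),(288.5,181.5)),
("side",(.04,-.185,.132),(311.5,156.5)),("scene",(.04,-.185,.132),(192.5,281))]
f=lambda p:np.concatenate([proj(n,W(p,P))-np.array(u) for n,P,u in L])
r=least_squares(f,[.4,0,0],loss="soft_l1");print(r.x,np.degrees(r.x[2]));print(f(r.x).reshape(-1,2).round(1))
p=r.x
for n,P in dict(dial=(.04,.188,.129),clamp=(.04,-.185,.121),peg=(.04,-.11,.112),lid=(0,0,.107)).items(): print(n,W(p,P).round(4))
print("knob tri",tri((387.3,254),(275,240)))
E1=[((398,242),(448,240.5),(336,315),(317,361.5)),((448.5,273),(500,262),(274,336.5),(262,388)),((439,315),(495,300),(237.5,304),(224.5,350.5))]
for a,b,c,d in E1:
    P,Q=tri(a,c),tri(b,d);P2,Q2=tri(a,d),tri(b,c)
    print(P.round(3),Q.round(3),((P+Q)/2).round(3),np.linalg.norm(P-Q).round(3),np.degrees(np.arctan2(*(Q-P)[1::-1])).round(1))
E
```

```text
[ 0.53238685 -0.02374265  0.02111064] 1.2095507305984918
[[ 0.8  0.3]
 [-1.9 -0.1]
 [-8.6 -1.9]
 [-6.3 -1.7]
 [-0.2 -4.3]
 [ 0.6 -0.8]
 [ 0.3 -0.5]
 [-0.9 -0.3]
 [-1.4 -0.4]
 [-0.2  0.2]
 [ 0.2  8.8]]
dial [0.5684 0.1651 0.129 ]
clamp [ 0.5763 -0.2079  0.121 ]
peg [ 0.5747 -0.1329  0.112 ]
lid [ 0.5324 -0.0237  0.107 ]
knob tri [0.56500544 0.16397972 0.14770586]
[0.402 0.25  0.024] [0.414 0.376 0.018] [0.408 0.313 0.021] 0.127 84.4
[0.523 0.334 0.019] [0.509 0.465 0.02 ] [0.516 0.399 0.019] 0.131 95.9
[0.635 0.266 0.021] [0.617 0.397 0.022] [0.626 0.332 0.021] 0.132 97.7
```

```bash
cat >> h.py <<'E'
def plan(pos,yaw=None):
    o=bot.get_obs();y=np.radians(o["tcp_rot"][2]);d=np.asarray(pos)-o["ee_pos"]
    t=1000*np.array([np.cos(y)*d[0]+np.sin(y)*d[1],np.sin(y)*d[0]-np.cos(y)*d[1],-d[2]])
    print("travel(mm) tool",t.round(1),"from",o["ee_pos"].round(4),o["tcp_rot"].round(2),"q6",o["q"][5].round(1),"q1",o["q"][0].round(1))
    if yaw is not None:
        tw=-(yaw-o["tcp_rot"][2]);tw=(tw+180)%360-180
        print("twist z rad",np.radians(tw).round(4))
E
python3 -m crank '[{"gripper":85,"travel":[0,0,-30],"twist":[0,0,0.18]},{"gripper":85,"travel":[0,0,-30],"twist":[0,0,0]}]' 60
python3 - <<'E'
from h import *
plan([.42,.10,.33])
c=bot.calibration("wrist");T=np.array(c["camera_from_world"]);print("cam",-T[:3,:3].T@T[:3,3])
p=[.5324,-.0237,.0211]
for u in [(390.7,280),(393.7,289.5)]:
    q=onz(C["scene"],u,.109)-np.array(W(p,(.04,.188,.109)));print(q,np.degrees(np.arctan2(q[1],q[0])))
for u in [(263,250.5),(255.3,251.5)]:
    q=onz(C["side"],u,.109)-np.array(W(p,(.04,.188,.109)));print(q,np.degrees(np.arctan2(q[1],q[0])))
print("cob3",onz(C["scene"],(148,338),.012),onz(C["scene"],(124,400),.012))
E
```

```text
time: 0.4
ee_pos: [0.1444, -0.5304, 0.2915]
tcp_rot: [-179.9, 0.0, 4.8]
wrist_force: [-0.8, -0.9, 0.3]
opening: 0.0851
grasp_force: 0.0
travel(mm) tool [ 327.  -605.3  -38.5] from [ 0.1444 -0.5304  0.2915] [-1.7993e+02  1.0000e-02  4.7700e+00] q6 100.5 q1 -74.8
cam [ 0.21244607 -0.52312405  0.43415527]
[ 3.11095906e-02 -1.93036878e-04 -1.38777878e-17] -0.3555191895572209
[ 5.61958096e-02 -1.79769019e-03 -1.38777878e-17] -1.8322531226390584
[ 2.84456878e-02  4.36208620e-05 -1.38777878e-17] 0.08786179992619818
[ 4.50897952e-02  7.30410739e-03 -1.38777878e-17] 9.201429058278736
cob3 [ 0.57479704 -0.31728864  0.012     ] [ 0.70349144 -0.34297939  0.012     ]
```

```bash
python3 -m crank '[{"gripper":85,"travel":[0,0,0],"twist":[0,0,-0.183]},{"gripper":85,"travel":[0,0,0],"twist":[0,0,-0.183]},{"gripper":85,"travel":[0,0,0],"twist":[0,0,-0.183]},{"gripper":85,"travel":[0,0,0],"twist":[0,0,-0.183]},{"gripper":85,"travel":[0,0,0],"twist":[0,0,-0.183]},{"gripper":85,"travel":[0,0,0],"twist":[0,0,-0.183]},{"gripper":85,"travel":[0,0,0],"twist":[0,0,-0.183]},{"gripper":85,"travel":[0,0,0],"twist":[0,0,-0.183]},{"gripper":85,"travel":[0,0,0],"twist":[0,0,-0.183]},{"gripper":85,"travel":[0,0,0],"twist":[0,0,-0.183]},{"gripper":85,"travel":[0,0,0],"twist":[0,0,-0.183]},{"gripper":85,"travel":[0,0,0],"twist":[0,0,-0.183]}]' >/dev/null
python3 -m crank '[{"gripper":85,"travel":[0,0,0],"twist":[0,0,-0.183]},{"gripper":85,"travel":[0,0,0],"twist":[0,0,-0.183]},{"gripper":85,"travel":[0,0,0],"twist":[0,0,-0.183]},{"gripper":85,"travel":[0,0,0],"twist":[0,0,-0.183]},{"gripper":85,"travel":[0,0,0],"twist":[0,0,-0.183]},{"gripper":85,"travel":[0,0,0],"twist":[0,0,-0.183]},{"gripper":85,"travel":[0,0,0],"twist":[0,0,-0.183]},{"gripper":85,"travel":[0,0,0],"twist":[0,0,-0.183]},{"gripper":85,"travel":[0,0,0],"twist":[0,0,-0.183]},{"gripper":85,"travel":[0,0,0],"twist":[0,0,-0.183]},{"gripper":85,"travel":[0,0,0],"twist":[0,0,-0.183]},{"gripper":85,"travel":[0,0,0],"twist":[0,0,0]}]'
python3 -c "
from h import *
plan([.567,.1645,.27])"
```

```text
time: 3.4
ee_pos: [0.1444, -0.5307, 0.2911]
tcp_rot: [180.0, 0.0, -114.0]
wrist_force: [0.0, -0.4, -0.3]
opening: 0.085
grasp_force: 0.0
travel(mm) tool [-806.9 -103.3   21.1] from [ 0.1444 -0.5307  0.2911] [ 1.7998e+02  2.0000e-02 -1.1400e+02] q6 -140.8 q1 -74.8
```

```bash
python3 -m crank '[{"gripper":85,"travel":[-40,-5,1],"twist":[0,0,0]},{"gripper":85,"travel":[-40,-5,1],"twist":[0,0,0]},{"gripper":85,"travel":[-40,-5,1],"twist":[0,0,0]},{"gripper":85,"travel":[-40,-5,1],"twist":[0,0,0]},{"gripper":85,"travel":[-40,-5,1],"twist":[0,0,0]},{"gripper":85,"travel":[-40,-5,1],"twist":[0,0,0]},{"gripper":85,"travel":[-40,-5,1],"twist":[0,0,0]},{"gripper":85,"travel":[-40,-5,1],"twist":[0,0,0]},{"gripper":85,"travel":[-40,-5,1],"twist":[0,0,0]},{"gripper":85,"travel":[-40,-5,1],"twist":[0,0,0]},{"gripper":85,"travel":[-40,-5,1],"twist":[0,0,0]},{"gripper":85,"travel":[-40,-5,1],"twist":[0,0,0]}]' >/dev/null
python3 -m crank '[{"gripper":85,"travel":[-40,-5,1],"twist":[0,0,0]},{"gripper":85,"travel":[-40,-5,1],"twist":[0,0,0]},{"gripper":85,"travel":[-40,-5,1],"twist":[0,0,0]},{"gripper":85,"travel":[-40,-5,1],"twist":[0,0,0]},{"gripper":85,"travel":[-40,-5,1],"twist":[0,0,0]},{"gripper":85,"travel":[-40,-5,1],"twist":[0,0,0]},{"gripper":85,"travel":[-40,-5,1],"twist":[0,0,0]},{"gripper":85,"travel":[-27,-3,1],"twist":[0,0,0]},{"gripper":85,"travel":[0,0,0],"twist":[0,0,0]},{"gripper":85,"travel":[0,0,0],"twist":[0,0,0]}]'
python3 - <<'E'
from h import *
plan([.567,.1645,.27])
c=bot.calibration("wrist");im=bot.camera("wrist");cv2.imwrite("pics/w1raw.png",im[:,:,::-1])
u=wproj(c,[.5684,.1651,.109]);print(u)
x0,y0=int(u[0])-85,int(u[1])-75
cv2.imwrite("pics/w1.png",crop(im,x0,y0,190,148,4))
E
```

```text
time: 6.15
ee_pos: [0.553, 0.1486, 0.2712]
tcp_rot: [180.0, -0.0, -114.1]
wrist_force: [-0.1, 0.2, -0.9]
opening: 0.0849
grasp_force: 0.0
travel(mm) tool [-20.3  -6.3   1.2] from [0.553  0.1486 0.2712] [ 1.7998e+02 -2.0000e-02 -1.1406e+02] q6 -50.9 q1 15.0
[311.76270458 237.30397064]
```

View pics/w1.png

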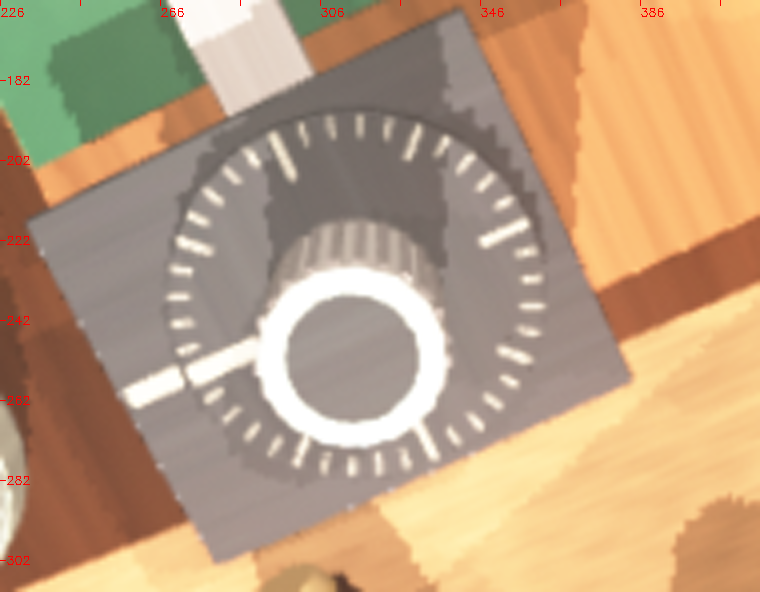

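The wrist view shows the dial from above. In the crop the zero line runs from (190,378) to (258,349), the fixed mark sits at (155,387), and the disc centre is near (356,291).

```bash
python3 - <<'E'
from h import *
c=bot.calibration("wrist")
g=lambda u,z:onz(c,(226+u[0]/4,162+u[1]/4),z,True)   # x0=226,y0=162
f=lambda q:np.degrees(np.arctan2(q[1],q[0]))
top=g((352,357),.149);print("knob top",top)
pts=[(165,300),(547,300),(355,108),(352,476),(222,158),(490,428)]
P=np.array([g(u,.109)[:2] for u in pts])
A=np.c_[2*P,np.ones(len(P))];s=np.linalg.lstsq(A,(P**2).sum(1),rcond=None)[0];print("disc centre",s[:2],"r",np.sqrt(s[2]+s[:2]@s[:2]))
for n,ctr in(("c",s[:2]),("top",top[:2])):
    print(n,[f(g(u,.109)[:2]-ctr).round(2) for u in((192,379),(240,357),(283,157),(503,236),(428,443),(128,399),(180,377))])
print("zero line dir",f(g((190,378),.109)-g((258,349),.109)),"mark dir",f(g((127,399),.109)-g((182,376),.109)))
print("lock edge dir",f(g((632,380),.1)-g((460,10),.1)),f(g((215,562),.1)-g((28,220),.1)))
E
```

```text
knob top [0.56571891 0.16538869 0.149     ]
disc centre [0.56576156 0.16558373] r 0.04124445222122028
c [np.float64(2.82), np.float64(3.42), np.float64(-88.01), np.float64(179.84), np.float64(91.31), np.float64(0.44), np.float64(0.67)]
top [np.float64(3.1), np.float64(3.8), np.float64(-87.92), np.float64(179.51), np.float64(91.24), np.float64(0.64), np.float64(0.94)]
zero line dir -0.14614577199621637 mark dir -0.5816954537913622
lock edge dir 91.75864830799006 91.13463478003045
```

```bash
python3 -c "
from h import *
plan([.5657,.1655,.115])"
python3 -m crank '[{"gripper":85,"travel":[-20.6,-5.3,0],"twist":[0,0,0]},{"gripper":85,"travel":[0,0,36],"twist":[0,0,-0.15]},{"gripper":85,"travel":[0,0,40],"twist":[0,0,-0.15]},{"gripper":85,"travel":[0,0,40],"twist":[0,0,0]},{"gripper":85,"travel":[0,0,40],"twist":[0,0,0]},{"gripper":85,"travel":[0,0,0],"twist":[0,0,0]},{"gripper":85,"travel":[0,0,0],"twist":[0,0,0]}]' 60
python3 -c "
from h import *
plan([.5657,.1655,.115])"
```

```text
travel(mm) tool [-20.9  -4.7 156.5] from [0.5529 0.1483 0.2715] [-1.8000e+02 -1.0000e-02 -1.1405e+02] q6 -50.9 q1 15.0
time: 7.08
ee_pos: [0.5669, 0.1653, 0.1174]
tcp_rot: [-179.9, 0.0, -96.8]
wrist_force: [-0.0, 0.4, 0.6]
opening: 0.0851
grasp_force: 0.0
travel(mm) tool [-0.   1.3  2.4] from [0.5669 0.1653 0.1174] [-1.7989e+02  5.0000e-02 -9.6800e+01] q6 -66.9 q1 16.3
```

```bash
python3 -m crank '[{"gripper":30,"travel":[0,1,1],"twist":[0,0,0]},{"gripper":20,"travel":[0,0,0],"twist":[0,0,0]},{"gripper":20,"travel":[0,0,0],"twist":[0,0,0]},{"gripper":20,"travel":[0,0,0],"twist":[0,0,0]},{"gripper":20,"travel":[0,0,0],"twist":[0,0,0]},{"gripper":20,"travel":[0,0,0],"twist":[0,0,0]}]' 70
```

```text
time: 7.82
ee_pos: [0.5666, 0.1658, 0.1155]
tcp_rot: [-179.8, 0.0, -96.8]
wrist_force: [5.3, -1.2, 5.5]
opening: 0.0344
grasp_force: 70.0
```

```bash
python3 -m crank '[{"gripper":20,"travel":[0,0,0],"twist":[0,0,0.18]},{"gripper":20,"travel":[0,0,0],"twist":[0,0,0.18]},{"gripper":20,"travel":[0,0,0],"twist":[0,0,0.18]},{"gripper":20,"travel":[0,0,0],"twist":[0,0,0.18]},{"gripper":20,"travel":[0,0,0],"twist":[0,0,0.18]},{"gripper":20,"travel":[0,0,0],"twist":[0,0,0.18]},{"gripper":20,"travel":[0,0,0],"twist":[0,0,0.18]},{"gripper":20,"travel":[0,0,0],"twist":[0,0,0.18]},{"gripper":20,"travel":[0,0,0],"twist":[0,0,0.18]},{"gripper":20,"travel":[0,0,0],"twist":[0,0,0.18]}]' 70
python3 -m crank '[{"gripper":20,"travel":[0,0,0],"twist":[0,0,0.18]},{"gripper":20,"travel":[0,0,0],"twist":[0,0,0.18]},{"gripper":20,"travel":[0,0,0],"twist":[0,0,0.18]},{"gripper":20,"travel":[0,0,0],"twist":[0,0,0.18]},{"gripper":20,"travel":[0,0,0],"twist":[0,0,0.18]},{"gripper":20,"travel":[0,0,0],"twist":[0,0,0.18]},{"gripper":20,"travel":[0,0,0],"twist":[0,0,0.18]},{"gripper":20,"travel":[0,0,0],"twist":[0,0,0.18]},{"gripper":20,"travel":[0,0,0],"twist":[0,0,0.18]},{"gripper":20,"travel":[0,0,0],"twist":[0,0,0.17]},{"gripper":20,"travel":[0,0,0],"twist":[0,0,0]},{"gripper":20,"travel":[0,0,0],"twist":[0,0,0]}]'
python3 - <<'E'
from h import *
print((bot.get_obs()["tcp_rot"][2]+96.8)%360-360,"want -216; q6",bot.get_obs()["q"][5])
c=bot.calibration("wrist");im=bot.camera("wrist")
u=wproj(c,[.5657,.1655,.109]);x0,y0=int(u[0])-95,int(u[1])-75
print(x0,y0);cv2.imwrite("pics/w2.png",crop(im,x0,y0,190,148,4))
E
```

```text
time: 9.07
ee_pos: [0.5683, 0.1631, 0.1156]
tcp_rot: [-179.9, 0.4, 159.7]
wrist_force: [13.5, -16.6, 4.2]
opening: 0.0346
grasp_force: 70.4
time: 10.58
ee_pos: [0.5653, 0.1621, 0.1155]
tcp_rot: [179.8, 0.3, 57.4]
wrist_force: [-3.2, -21.1, 12.9]
opening: 0.0344
grasp_force: 71.3
-205.80500399427132 want -216; q6 138.78106158117671
226 213
```

View pics/w2.png

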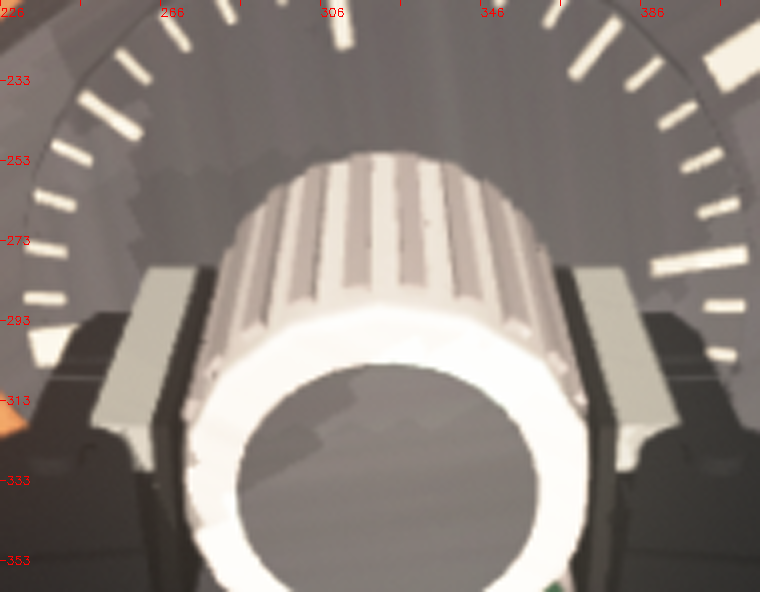

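The wrist view shows the mark (735,58) between tick 23 (678,115) and tick 24 (643,73). I sent one turning row too few, so I compute the remainder.

```bash
python3 - <<'E'
from h import *
c=bot.calibration("wrist");s=np.array([.5657,.1655])
def a(u):
    q=onz(c,(226+u[0]/4,213+u[1]/4),.109,True)[:2]-s;return np.degrees(np.arctan2(q[1],q[0])).round(2),np.hypot(*q).round(4)
for n,u,k in[("mark",(737,58),None),("24",(643,73),24),("23",(680,116),23),("22",(702,160),22),("20",(700,262),20),("25",(595,48),25),("30",(343,25),30),("35",(110,117),35),("37",(55,200),37),("39",(45,298),39)]:
    v,r=a(u);print(n,v,r,"" if k is None else (v-9*k+180)%360-180)
E
```

```text
mark 3.84 0.0467 
24 10.94 0.0379 154.94
23 1.35 0.0382 154.35000000000002
22 -7.16 0.0381 154.84000000000003
20 -25.31 0.0354 154.69
25 19.73 0.0364 154.73000000000002
30 64.62 0.0315 154.62
35 110.8 0.0358 155.8
37 128.8 0.0374 155.8
39 147.05 0.0375 156.05
```

```bash
python3 -m crank '[{"gripper":20,"travel":[0,0,0],"twist":[0,0,0.173]},{"gripper":20,"travel":[0,0,0],"twist":[0,0,0]},{"gripper":20,"travel":[0,0,0],"twist":[0,0,0]},{"gripper":20,"travel":[0,0,0],"twist":[0,0,0]},{"gripper":20,"travel":[0,0,0],"twist":[0,0,0]},{"gripper":20,"travel":[0,0,0],"twist":[0,0,0]},{"gripper":20,"travel":[0,0,0],"twist":[0,0,0]},{"gripper":20,"travel":[0,0,0],"twist":[0,0,0]},{"gripper":20,"travel":[0,0,0],"twist":[0,0,0]}]' | grep -E "rot|force"
python3 -m crank '[{"gripper":20,"travel":[0,0,0],"twist":[0,0,-0.184]},{"gripper":20,"travel":[0,0,0],"twist":[0,0,-0.184]},{"gripper":20,"travel":[0,0,0],"twist":[0,0,-0.184]},{"gripper":20,"travel":[0,0,0],"twist":[0,0,-0.183]},{"gripper":20,"travel":[0,0,0],"twist":[0,0,-0.183]},{"gripper":20,"travel":[0,0,0],"twist":[0,0,-0.183]},{"gripper":20,"travel":[0,0,0],"twist":[0,0,-0.183]},{"gripper":20,"travel":[0,0,0],"twist":[0,0,-0.183]},{"gripper":20,"travel":[0,0,0],"twist":[0,0,-0.183]},{"gripper":20,"travel":[0,0,0],"twist":[0,0,-0.183]},{"gripper":20,"travel":[0,0,0],"twist":[0,0,-0.183]},{"gripper":20,"travel":[0,0,0],"twist":[0,0,-0.183]}]' >/dev/null
python3 -m crank '[{"gripper":20,"travel":[0,0,0],"twist":[0,0,0]},{"gripper":20,"travel":[0,0,0],"twist":[0,0,0]},{"gripper":20,"travel":[0,0,0],"twist":[0,0,0]},{"gripper":20,"travel":[0,0,0],"twist":[0,0,0]},{"gripper":20,"travel":[0,0,0],"twist":[0,0,0]},{"gripper":20,"travel":[0,0,0],"twist":[0,0,0]},{"gripper":20,"travel":[0,0,0],"twist":[0,0,0]},{"gripper":20,"travel":[0,0,0],"twist":[0,0,0]}]'
python3 - <<'E'
from h import *
c=bot.calibration("wrist");im=bot.camera("wrist")
u=wproj(c,[.5657,.1655,.109]);x0,y0=int(u[0])-100,int(u[1])-75
print(x0,y0);cv2.imwrite("pics/w3.png",crop(im,x0,y0,200,120,4))
E
```

```text
tcp_rot: [179.8, 0.3, 47.5]
wrist_force: [-5.3, -19.4, 12.5]
grasp_force: 71.3
time: 14.25
ee_pos: [0.5684, 0.1636, 0.1156]
tcp_rot: [-179.8, 0.4, 173.5]
wrist_force: [14.5, -13.8, 3.1]
opening: 0.0342
grasp_force: 70.4
221 212
```

View pics/w3.png

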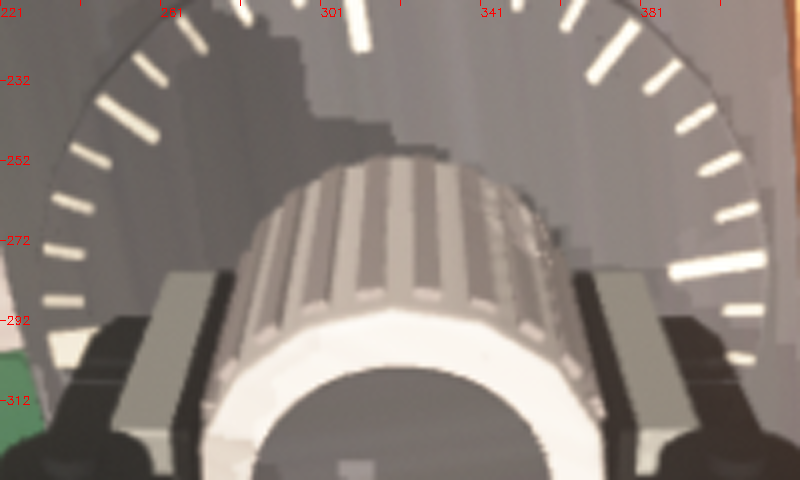

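The zero line keeps its place relative to the fingers (70,348), so there is no slip. Next is right to 19.

```bash
python3 -m crank '[{"gripper":20,"travel":[0,0,0],"twist":[0,0,0.177]},{"gripper":20,"travel":[0,0,0],"twist":[0,0,0.177]},{"gripper":20,"travel":[0,0,0],"twist":[0,0,0.177]},{"gripper":20,"travel":[0,0,0],"twist":[0,0,0.177]},{"gripper":20,"travel":[0,0,0],"twist":[0,0,0.177]},{"gripper":20,"travel":[0,0,0],"twist":[0,0,0.177]},{"gripper":20,"travel":[0,0,0],"twist":[0,0,0.176]},{"gripper":20,"travel":[0,0,0],"twist":[0,0,0.176]}]' >/dev/null
python3 -m crank '[{"gripper":20,"travel":[0,0,0],"twist":[0,0,0]},{"gripper":20,"travel":[0,0,0],"twist":[0,0,0]},{"gripper":20,"travel":[0,0,0],"twist":[0,0,0]},{"gripper":20,"travel":[0,0,0],"twist":[0,0,0]},{"gripper":20,"travel":[0,0,0],"twist":[0,0,0]},{"gripper":20,"travel":[0,0,0],"twist":[0,0,0]},{"gripper":20,"travel":[0,0,0],"twist":[0,0,0]},{"gripper":20,"travel":[0,0,0],"twist":[0,0,0]}]'
python3 -m crank '[{"gripper":60,"travel":[0,0,0],"twist":[0,0,0]},{"gripper":85,"travel":[0,0,0],"twist":[0,0,0]},{"gripper":85,"travel":[0,0,0],"twist":[0,0,0]},{"gripper":85,"travel":[0,0,0],"twist":[0,0,0]},{"gripper":85,"travel":[0,0,-40],"twist":[0,0,0]},{"gripper":85,"travel":[0,0,-50],"twist":[0,0,0]},{"gripper":85,"travel":[0,0,-30],"twist":[0,0,0]},{"gripper":85,"travel":[0,0,0],"twist":[0,0,0]}]'
python3 - <<'E'
from h import *
plan([.565,-.208,.26],1.2)
c=bot.calibration("wrist");im=bot.camera("wrist")
u=wproj(c,[.5657,.1655,.109]);x0,y0=int(u[0])-75,int(u[1])-75
print(x0,y0);cv2.imwrite("pics/w4.png",crop(im,x0,y0,150,150,4))
E
```

```text
time: 16.3
ee_pos: [0.5664, 0.1618, 0.1156]
tcp_rot: [179.9, 0.4, 92.4]
wrist_force: [3.4, -23.2, 9.2]
opening: 0.0346
grasp_force: 71.0
time: 17.3
ee_pos: [0.5662, 0.1662, 0.237]
tcp_rot: [179.8, -0.1, 92.7]
wrist_force: [0.6, 0.3, 0.5]
opening: 0.0851
grasp_force: 0.0
travel(mm) tool [-373.7  -18.5  -23. ] from [0.5662 0.1662 0.237 ] [ 1.7976e+02 -6.0000e-02  9.2650e+01] q6 103.7 q1 16.4
twist z rad 1.5961
245 152
```

View pics/w4.png

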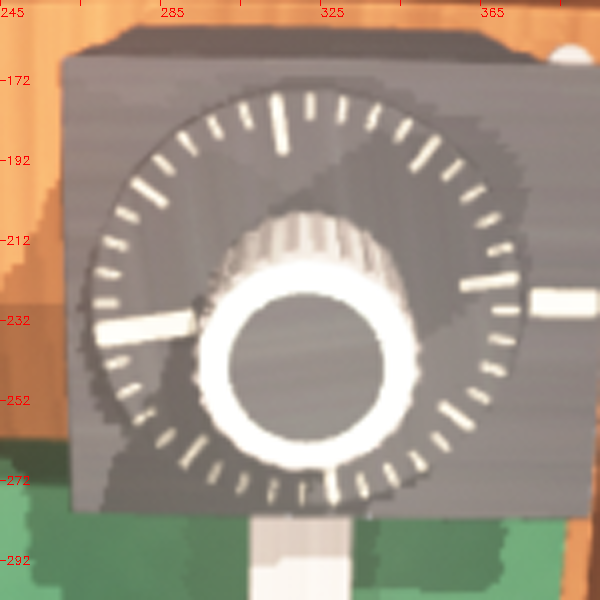

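The dial reads 19, within parallax: tick 19 is at (505,310) and the mark at (565,302). Next is the clamp.

```bash
python3 -m crank '[{"gripper":85,"travel":[-37.4,-1.9,0],"twist":[0,0,0]},{"gripper":85,"travel":[-37.4,-1.9,0],"twist":[0,0,0]},{"gripper":85,"travel":[-37.4,-1.9,0],"twist":[0,0,0]},{"gripper":85,"travel":[-37.4,-1.9,0],"twist":[0,0,0]},{"gripper":85,"travel":[-37.4,-1.9,0],"twist":[0,0,0]},{"gripper":85,"travel":[-37.4,-1.9,0],"twist":[0,0,0]},{"gripper":85,"travel":[-37.4,-1.9,0],"twist":[0,0,0]},{"gripper":85,"travel":[-37.4,-1.9,0],"twist":[0,0,0]},{"gripper":85,"travel":[-37.4,-1.9,0],"twist":[0,0,0]},{"gripper":85,"travel":[-37.4,-1.9,0],"twist":[0,0,0]}]' >/dev/null
python3 -m crank '[{"gripper":85,"travel":[0,0,0],"twist":[0,0,-0.172]},{"gripper":85,"travel":[0,0,0],"twist":[0,0,-0.172]},{"gripper":85,"travel":[0,0,0],"twist":[0,0,-0.172]},{"gripper":85,"travel":[0,0,0],"twist":[0,0,-0.172]},{"gripper":85,"travel":[0,0,0],"twist":[0,0,-0.172]},{"gripper":85,"travel":[0,0,0],"twist":[0,0,-0.172]},{"gripper":85,"travel":[0,0,0],"twist":[0,0,-0.172]},{"gripper":85,"travel":[0,0,0],"twist":[0,0,-0.172]},{"gripper":85,"travel":[0,0,0],"twist":[0,0,-0.172]},{"gripper":85,"travel":[0,0,0],"twist":[0,0,0]},{"gripper":85,"travel":[0,0,0],"twist":[0,0,0]}]'
python3 - <<'E'
from h import *
plan([.573,-.208,.102],1.2)
c=bot.calibration("wrist");im=bot.camera("wrist")
u=wproj(c,[.574,-.185,.121]);x0,y0=max(0,int(u[0])-100),max(0,int(u[1])-75)
print(x0,y0,wproj(c,[.574,-.208,.132]));cv2.imwrite("pics/w5.png",crop(im,x0,y0,190,148,4))
E
```

```text
time: 19.98
ee_pos: [0.5634, -0.2086, 0.2334]
tcp_rot: [180.0, -0.1, -178.9]
wrist_force: [-0.7, 0.0, 0.5]
opening: 0.0851
grasp_force: 0.0
travel(mm) tool [ -9.6   0.4 131.4] from [ 0.5634 -0.2086  0.2334] [ 1.7997e+02 -7.0000e-02 -1.7888e+02] q6 -21.4 q1 -20.3
twist z rad 3.1401
251 170 [319.65478821 249.50168276]
```

View pics/w5.png

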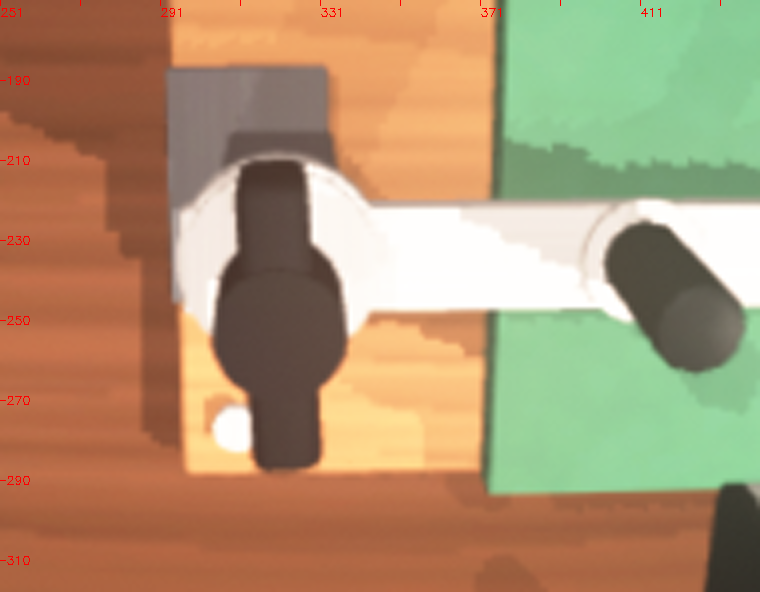

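The T handle runs from (273,165) to (287,465) in the crop, with the hub at (281,330). The peg top is at (702,328).

```bash
python3 - <<'E'
from h import *
c=bot.calibration("wrist")
g=lambda u,z:onz(c,(251+u[0]/4,170+u[1]/4),z,True)
a,b=g((287,468),.132),g((273,166),.132);print(a,b,(a+b)/2,np.linalg.norm(a-b),np.degrees(np.arctan2(*(b-a)[1::-1])))
print("hub",g((281,330),.132),"peg",g((702,330),.133))
print("bar edges dir",np.degrees(np.arctan2(*(g((590,309),.085)-g((375,312),.085))[1::-1])),np.degrees(np.arctan2(*(g((580,202),.085)-g((375,204),.085))[1::-1])))
print("washer",g((282,250),.095))
plan([*((a+b)/2)[:2],.102])
E
```

```text
[ 0.60242092 -0.20532436  0.132     ] [ 0.54734739 -0.20879818  0.132     ] [ 0.57488416 -0.20706127  0.132     ] 0.055182983382447294 -176.39079074939292
hub [ 0.57633727 -0.20689738  0.132     ] peg [ 0.57492899 -0.13224325  0.133     ]
bar edges dir 91.73981101711989 91.86232524052471
washer [ 0.57216502 -0.20679917  0.095     ]
travel(mm) tool [-11.4   1.4 131.6] from [ 0.5635 -0.2087  0.2336] [ 1.7998e+02 -5.0000e-02 -1.7885e+02] q6 -21.5 q1 -20.3
```

```bash
python3 -m crank '[{"gripper":45,"travel":[-11.3,1.4,0],"twist":[0,0,-0.043]},{"gripper":45,"travel":[0,0,30],"twist":[0,0,0]},{"gripper":45,"travel":[0,0,30],"twist":[0,0,0]},{"gripper":45,"travel":[0,0,30],"twist":[0,0,0]},{"gripper":45,"travel":[0,0,30],"twist":[0,0,0]},{"gripper":45,"travel":[0,0,11],"twist":[0,0,0]},{"gripper":45,"travel":[0,0,0],"twist":[0,0,0]},{"gripper":8,"travel":[0,0,0],"twist":[0,0,0]},{"gripper":5,"travel":[0,0,0],"twist":[0,0,0]},{"gripper":5,"travel":[0,0,0],"twist":[0,0,0]},{"gripper":5,"travel":[0,0,0],"twist":[0,0,0]},{"gripper":5,"travel":[0,0,0],"twist":[0,0,0]}]' 70
```

```text
time: 21.52
ee_pos: [0.5758, -0.2091, 0.1052]
tcp_rot: [-179.7, 0.2, -176.3]
wrist_force: [-0.2, -8.7, 3.0]
opening: 0.0124
grasp_force: 68.4
```

```bash
python3 -m crank '[{"gripper":5,"travel":[0,0,0],"twist":[0,0,-0.16]},{"gripper":5,"travel":[0,0,0],"twist":[0,0,-0.16]},{"gripper":5,"travel":[0,0,0],"twist":[0,0,-0.16]},{"gripper":5,"travel":[0,0,0],"twist":[0,0,-0.16]},{"gripper":5,"travel":[0,0,0],"twist":[0,0,-0.16]},{"gripper":5,"travel":[0,0,0],"twist":[0,0,-0.16]},{"gripper":5,"travel":[0,0,0],"twist":[0,0,0]},{"gripper":5,"travel":[0,0,0],"twist":[0,0,0]}]'
python3 -m crank '[{"gripper":45,"travel":[0,0,0],"twist":[0,0,0]},{"gripper":45,"travel":[0,0,0],"twist":[0,0,0]},{"gripper":45,"travel":[0,0,0],"twist":[0,0,0]},{"gripper":45,"travel":[0,0,-40],"twist":[0,0,0]},{"gripper":45,"travel":[0,0,-40],"twist":[0,0,0]},{"gripper":45,"travel":[0,0,0],"twist":[0,0,0]}]'
python3 - <<'E'
from h import *
plan([.5746,-.1325,.095],1.4)
E
```

```text
time: 22.52
ee_pos: [0.5764, -0.2101, 0.1053]
tcp_rot: [-179.6, -0.2, -121.3]
wrist_force: [4.8, -14.7, -0.2]
opening: 0.0122
grasp_force: 68.9
time: 23.28
ee_pos: [0.5762, -0.2073, 0.1871]
tcp_rot: [-179.7, 0.1, -121.2]
wrist_force: [0.5, 0.5, 0.5]
opening: 0.0448
grasp_force: 0.0
travel(mm) tool [-63.2  40.1  92.1] from [ 0.5762 -0.2073  0.1871] [-1.7968e+02  7.0000e-02 -1.2118e+02] q6 -78.6 q1 -19.8
twist z rad -2.1395
```

```bash
python3 -m crank '[{"gripper":50,"travel":[-31.6,20,0],"twist":[0,0,0]},{"gripper":50,"travel":[-31.6,20,0],"twist":[0,0,0]},{"gripper":50,"travel":[0,0,0],"twist":[0,0,-0.142]},{"gripper":50,"travel":[0,0,0],"twist":[0,0,-0.142]},{"gripper":50,"travel":[0,0,0],"twist":[0,0,-0.142]},{"gripper":50,"travel":[0,0,0],"twist":[0,0,-0.142]},{"gripper":50,"travel":[0,0,30],"twist":[0,0,0]},{"gripper":50,"travel":[0,0,30],"twist":[0,0,0]},{"gripper":50,"travel":[0,0,30],"twist":[0,0,0]},{"gripper":50,"travel":[0,0,0],"twist":[0,0,0]},{"gripper":50,"travel":[0,0,0],"twist":[0,0,0]}]' 40
python3 -m crank '[{"gripper":10,"travel":[0,0,0],"twist":[0,0,0]},{"gripper":10,"travel":[0,0,0],"twist":[0,0,0]},{"gripper":10,"travel":[0,0,0],"twist":[0,0,0]},{"gripper":10,"travel":[0,0,0],"twist":[0,0,0]},{"gripper":10,"travel":[0,0,0],"twist":[0,0,0]}]' 40
```

```text
time: 24.65
ee_pos: [0.5737, -0.1323, 0.0941]
tcp_rot: [-180.0, -0.0, -88.7]
wrist_force: [-0.1, -0.2, 0.7]
opening: 0.0501
grasp_force: 0.0
time: 25.28
ee_pos: [0.575, -0.1324, 0.0947]
tcp_rot: [-179.8, -0.0, -88.6]
wrist_force: [5.9, 1.2, 1.7]
opening: 0.0167
grasp_force: 39.9
```

```bash
python3 -m crank '[{"gripper":10,"travel":[1,-12,0],"twist":[0,0,0.16]},{"gripper":10,"travel":[0,0,0],"twist":[0,0,0]},{"gripper":10,"travel":[0,0,0],"twist":[0,0,0]}]'
python3 -m crank '[{"gripper":10,"travel":[1,-12,0],"twist":[0,0,0.16]},{"gripper":10,"travel":[1,-12,0],"twist":[0,0,0.16]},{"gripper":10,"travel":[1,-12,0],"twist":[0,0,0.16]},{"gripper":10,"travel":[0,0,0],"twist":[0,0,0]},{"gripper":10,"travel":[0,0,0],"twist":[0,0,0]}]'
```

```text
time: 25.65
ee_pos: [0.5865, -0.1329, 0.0946]
tcp_rot: [-179.8, 0.0, -97.7]
wrist_force: [3.3, 1.5, 5.0]
opening: 0.017
grasp_force: 41.1
time: 26.28
ee_pos: [0.6204, -0.1457, 0.0947]
tcp_rot: [-179.8, 0.2, -125.2]
wrist_force: [8.0, 5.0, 4.0]
opening: 0.0168
grasp_force: 41.5
```

```bash
python3 -m crank '[{"gripper":10,"travel":[1,-12,0],"twist":[0,0,0.16]},{"gripper":10,"travel":[1,-12,0],"twist":[0,0,0.16]},{"gripper":10,"travel":[1,-12,0],"twist":[0,0,0.16]},{"gripper":10,"travel":[1,-12,0],"twist":[0,0,0.16]},{"gripper":10,"travel":[1,-12,0],"twist":[0,0,0.16]},{"gripper":10,"travel":[1,-12,0],"twist":[0,0,0.16]},{"gripper":10,"travel":[0,-4,0],"twist":[0,0,0]},{"gripper":10,"travel":[0,0,0],"twist":[0,0,0]},{"gripper":10,"travel":[0,0,0],"twist":[0,0,0]}]'
python3 - <<'E'
from h import *
o=bot.get_obs();d=o["ee_pos"]-np.array([.5747,-.207,0]);print(91.4-np.degrees(np.arctan2(d[1],d[0])),np.hypot(*d[:2]))
E
```

```text
time: 27.4
ee_pos: [0.6539, -0.2094, 0.0948]
tcp_rot: [179.8, 0.4, 179.9]
wrist_force: [18.7, 14.5, 1.7]
opening: 0.017
grasp_force: 41.8
93.11897502857443 0.07919803482715718
```

```bash
python3 -m crank '[{"gripper":45,"travel":[0,0,0],"twist":[0,0,0]},{"gripper":45,"travel":[0,0,0],"twist":[0,0,0]},{"gripper":45,"travel":[0,0,0],"twist":[0,0,0]},{"gripper":45,"travel":[0,0,-45],"twist":[0,0,0]},{"gripper":45,"travel":[0,0,-45],"twist":[0,0,0]},{"gripper":45,"travel":[0,0,0],"twist":[0,0,0]},{"gripper":45,"travel":[0,0,0],"twist":[0,0,0]}]'
python3 - <<'E'
from h import *
plan([.5303,-.0234,.17],91.4)
E
```

```text
time: 28.28
ee_pos: [0.6501, -0.2125, 0.1826]
tcp_rot: [180.0, -0.0, 179.7]
wrist_force: [-0.0, -0.1, -0.8]
opening: 0.0454
grasp_force: 0.0
travel(mm) tool [120.9 188.4  12.6] from [ 0.6501 -0.2125  0.1826] [ 1.7999e+02 -3.0000e-02  1.7966e+02] q6 -17.8 q1 -18.1
twist z rad 1.5404
```

```bash
python3 -m crank '[{"gripper":50,"travel":[30,47,0],"twist":[0,0,0]},{"gripper":50,"travel":[30,47,0],"twist":[0,0,0]},{"gripper":50,"travel":[30,47,0],"twist":[0,0,0]},{"gripper":50,"travel":[31,47.4,0],"twist":[0,0,0]}]' >/dev/null
python3 -m crank '[{"gripper":50,"travel":[0,0,0],"twist":[0,0,0.171]},{"gripper":50,"travel":[0,0,0],"twist":[0,0,0.171]},{"gripper":50,"travel":[0,0,0],"twist":[0,0,0.171]},{"gripper":50,"travel":[0,0,0],"twist":[0,0,0.171]},{"gripper":50,"travel":[0,0,0],"twist":[0,0,0.171]},{"gripper":50,"travel":[0,0,0],"twist":[0,0,0.171]},{"gripper":50,"travel":[0,0,0],"twist":[0,0,0.171]},{"gripper":50,"travel":[0,0,0],"twist":[0,0,0.171]},{"gripper":50,"travel":[0,0,0],"twist":[0,0,0.171]},{"gripper":50,"travel":[0,0,0],"twist":[0,0,0]},{"gripper":50,"travel":[0,0,0],"twist":[0,0,0]}]'
python3 - <<'E'
from h import *
plan([.5303,-.0234,.089],91.4)
c=bot.calibration("wrist");im=bot.camera("wrist");cv2.imwrite("pics/w6.png",im[:,:,::-1])
E
```

```text
time: 30.15
ee_pos: [0.53, -0.0233, 0.1824]
tcp_rot: [-179.9, -0.0, 91.7]
wrist_force: [-0.7, -0.6, 0.5]
opening: 0.0503
grasp_force: 0.0
travel(mm) tool [-0.2  0.3 93.4] from [ 0.53   -0.0233  0.1824] [-179.92   -0.     91.7 ] q6 85.8 q1 -2.5
twist z rad 0.0052
```

View pics/w6.png

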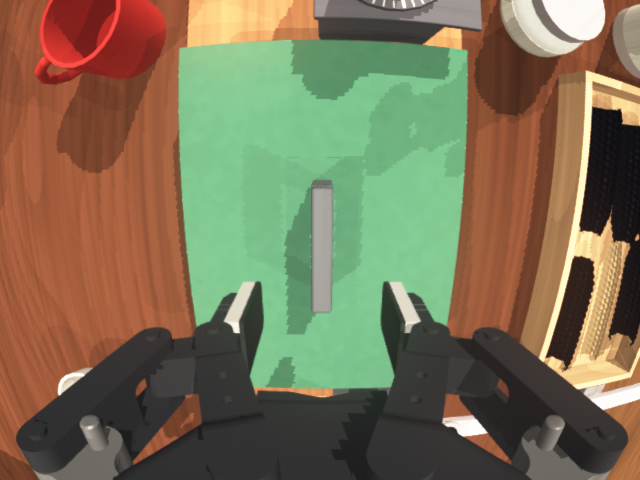

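The lid handle runs from (321,182) to (321,312), centred between the fingers. The bar is clear, lower right.

```bash
python3 -m crank '[{"gripper":50,"travel":[0,0,40],"twist":[0,0,0]},{"gripper":50,"travel":[0,0,40],"twist":[0,0,0]},{"gripper":50,"travel":[0,0,13],"twist":[0,0,0]},{"gripper":50,"travel":[0,0,0],"twist":[0,0,0]},{"gripper":5,"travel":[0,0,0],"twist":[0,0,0]},{"gripper":5,"travel":[0,0,0],"twist":[0,0,0]},{"gripper":5,"travel":[0,0,0],"twist":[0,0,0]},{"gripper":5,"travel":[0,0,0],"twist":[0,0,0]},{"gripper":5,"travel":[0,0,0],"twist":[0,0,0]}]' 80
python3 -c "
from h import *
print(bot.get_obs()['ee_pos'])"
python3 -m crank '[{"gripper":5,"travel":[0,0,-15],"twist":[0,0,0]},{"gripper":5,"travel":[0,0,-20],"twist":[0,0,0]},{"gripper":5,"travel":[0,0,-30],"twist":[0,0,0]},{"gripper":5,"travel":[0,0,-30],"twist":[0,0,0]},{"gripper":5,"travel":[0,0,-30],"twist":[0,0,0]},{"gripper":5,"travel":[0,0,0],"twist":[0,0,0]}]' 80
python3 -c "
from h import *
plan([.45,-.44,.2])"
```

```text
time: 31.32
ee_pos: [0.5312, -0.0232, 0.092]
tcp_rot: [179.9, 0.0, 91.5]
wrist_force: [-0.8, 0.5, 6.2]
opening: 0.0114
grasp_force: 79.2
[ 0.53116765 -0.02324492  0.09195717]
time: 32.08
ee_pos: [0.5313, -0.0233, 0.2179]
tcp_rot: [179.8, 0.0, 91.5]
wrist_force: [0.4, 0.8, -2.7]
opening: 0.0113
grasp_force: 78.5
travel(mm) tool [-414.5  -92.2   17.9] from [ 0.5313 -0.0233  0.2179] [1.7976e+02 2.0000e-02 9.1490e+01] q6 86.0 q1 -2.5
```

```bash
python3 -m crank '[{"gripper":5,"travel":[-30,-8,0],"twist":[0,0,0]},{"gripper":5,"travel":[-30,-8,0],"twist":[0,0,0]},{"gripper":5,"travel":[-30,-8,0],"twist":[0,0,0]},{"gripper":5,"travel":[-30,-8,0],"twist":[0,0,0]},{"gripper":5,"travel":[-30,-8,0],"twist":[0,0,0]},{"gripper":5,"travel":[-30,-8,0],"twist":[0,0,0]},{"gripper":5,"travel":[-30,-8,0],"twist":[0,0,0]},{"gripper":5,"travel":[-30,-8,0],"twist":[0,0,0]},{"gripper":5,"travel":[-30,-8,0],"twist":[0,0,0]},{"gripper":5,"travel":[-30,-8,0],"twist":[0,0,0]},{"gripper":5,"travel":[-30,-8,0],"twist":[0,0,0]},{"gripper":5,"travel":[-30,-8,0],"twist":[0,0,0]}]' >/dev/null
python3 -m crank '[{"gripper":5,"travel":[-30,-8,0],"twist":[0,0,0]},{"gripper":5,"travel":[-30,-8,0],"twist":[0,0,0]},{"gripper":5,"travel":[0,0,30],"twist":[0,0,0]},{"gripper":5,"travel":[0,0,40],"twist":[0,0,0]},{"gripper":5,"travel":[0,0,40],"twist":[0,0,0]},{"gripper":5,"travel":[0,0,40],"twist":[0,0,0]},{"gripper":5,"travel":[0,0,20],"twist":[0,0,0]},{"gripper":5,"travel":[0,0,0],"twist":[0,0,0]},{"gripper":5,"travel":[0,0,0],"twist":[0,0,0]}]'
python3 - <<'E'
from h import *
im=bot.camera("scene");cv2.imwrite("pics/s1.png",im[:,:,::-1])
E
```

```text
time: 34.7
ee_pos: [0.4298, -0.4465, 0.0468]
tcp_rot: [179.9, 0.1, 91.5]
wrist_force: [0.7, -0.1, -2.7]
opening: 0.0113
grasp_force: 78.5
```

View pics/s1.png

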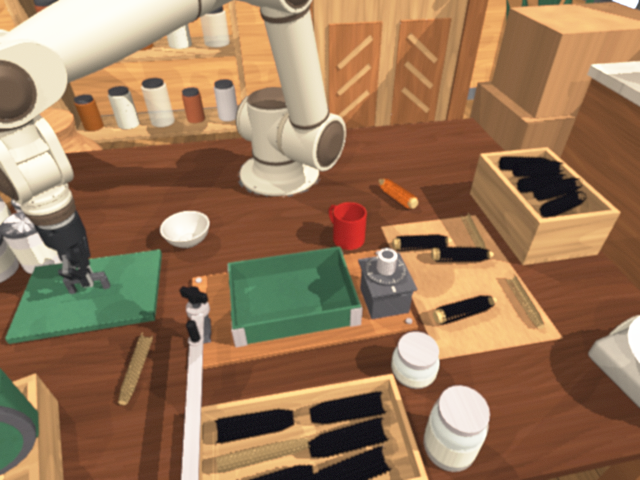

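The scene shows the chest open and the bar swung clear. The lid is held over clear bench at (90,285), and ear B has been knocked to about (462,254). I set the lid down and re-measure the ears by code.

```bash
python3 -m crank '[{"gripper":5,"travel":[0,0,6],"twist":[0,0,0]},{"gripper":5,"travel":[0,0,4],"twist":[0,0,0]},{"gripper":5,"travel":[0,0,0],"twist":[0,0,0]},{"gripper":5,"travel":[0,0,0],"twist":[0,0,0]}]'
python3 -m crank '[{"gripper":5,"travel":[0,0,2],"twist":[0,0,0]},{"gripper":5,"travel":[0,0,0],"twist":[0,0,0]},{"gripper":40,"travel":[0,0,0],"twist":[0,0,0]},{"gripper":60,"travel":[0,0,0],"twist":[0,0,0]},{"gripper":60,"travel":[0,0,0],"twist":[0,0,0]},{"gripper":60,"travel":[0,0,-40],"twist":[0,0,0]},{"gripper":60,"travel":[0,0,-50],"twist":[0,0,0]},{"gripper":60,"travel":[0,0,-50],"twist":[0,0,0]},{"gripper":60,"travel":[0,0,-50],"twist":[0,0,0]},{"gripper":60,"travel":[0,0,0],"twist":[0,0,0]}]'
cat >> h.py <<'E'
def ears(tag):
    from scipy.optimize import least_squares
    R={}
    # card polygon from scene/side pictures
    for n,poly in(("scene",[(385,222),(470,218),(556,338),(432,356),(396,300),(392,250)]),("side",[(204,296),(376,322),(360,403),(245,393),(166,388)])):
        im=bot.camera(n);cv2.imwrite(f"pics/{tag}_{n}.png",im[:,:,::-1])
        m=np.zeros(im.shape[:2],np.uint8);cv2.fillPoly(m,[np.array(poly)],255)
        d=((im.max(2)<62)&(m>0)).astype(np.uint8)
        d=cv2.morphologyEx(d,cv2.MORPH_OPEN,np.ones((3,3)))
        k,l,s,c=cv2.connectedComponentsWithStats(d);R[n]=[]
        for i in range(1,k):
            if s[i,4]<150: continue
            r=cv2.minAreaRect(np.argwhere(l==i)[:,::-1].astype(np.float32))
            b=cv2.boxPoints(r);e=sorted([(np.linalg.norm(b[0]-b[1]),(b[0]+b[3])/2,(b[1]+b[2])/2),(np.linalg.norm(b[1]-b[2]),(b[0]+b[1])/2,(b[2]+b[3])/2)],key=lambda t:t[0])[1]
            g=[onz(C[n],u,.022)[:2] for u in e[1:]];g.sort(key=lambda q:q[1])
            R[n].append((s[i,4],c[i].round(1),(g[0]+g[1])/2,np.degrees(np.arctan2(*(g[1]-g[0])[::-1]))))
            print(n,s[i,4],c[i].round(1),onz(C[n],c[i],.022)[:2].round(4),"ends mid",((g[0]+g[1])/2).round(4),"len",np.linalg.norm(g[1]-g[0]).round(3),"dir",R[n][-1][3].round(1))
E
python3 - <<'E'
from h import *
ears("e1")
plan([.41,.313,.22],-4)
E
```

```text
time: 35.25
ee_pos: [0.4295, -0.4461, 0.036]
tcp_rot: [180.0, 0.0, 91.5]
wrist_force: [-2.0, 0.3, 4.8]
opening: 0.0111
grasp_force: 79.6
time: 36.5
ee_pos: [0.4303, -0.447, 0.2277]
tcp_rot: [179.7, 0.3, 91.5]
wrist_force: [-0.6, -0.0, -0.6]
opening: 0.0604
grasp_force: 0.0
scene 1073 [444.1 248. ] [0.4433 0.3544] ends mid [0.4395 0.3515] len 0.206 dir 56.0
scene 588 [467.3 306.6] [0.6252 0.3327] ends mid [0.6274 0.3303] len 0.105 dir 97.2
side 550 [231.  327.9] [0.6235 0.3356] ends mid [0.6237 0.3343] len 0.106 dir 98.1
side 603 [326.  338.7] [0.4083 0.3165] ends mid [0.4077 0.3138] len 0.107 dir 83.7
side 718 [289.9 363.5] [0.4678 0.3956] ends mid [0.4678 0.3957] len 0.111 dir 79.3
travel(mm) tool [7.594e+02 2.000e-01 3.000e+00] from [ 0.4295 -0.4462  0.223 ] [1.7999e+02 1.0000e-02 9.1480e+01] q6 42.4 q1 -46.1
twist z rad 1.6665
```

```bash
python3 - <<'E'
from h import *
for n,uvs in(("scene",[(463,220),(487,252),(513,280),(540,323)]),("side",[(180,375),(245,392),(283,388),(350,400)])):
    for u in uvs: print(n,u,onz(C[n],u,.012)[:2].round(3))
plan([.6245,.333,.21],97.6)
E
```

```text
scene (463, 220) [0.339 0.451]
scene (487, 252) [0.466 0.457]
scene (513, 280) [0.564 0.473]
scene (540, 323) [0.686 0.467]
side (180, 375) [0.687 0.468]
side (245, 392) [0.54  0.475]
side (283, 388) [0.467 0.449]
side (350, 400) [0.328 0.444]
travel(mm) tool [773.9 215.1  13. ] from [ 0.4295 -0.4462  0.223 ] [1.7999e+02 1.0000e-02 9.1480e+01] q6 42.4 q1 -46.1
twist z rad -0.1067
```

```bash
python3 -m crank '[{"gripper":62,"travel":[38.7,10.7,0],"twist":[0,0,0]},{"gripper":62,"travel":[38.7,10.7,0],"twist":[0,0,0]},{"gripper":62,"travel":[38.7,10.7,0],"twist":[0,0,0]},{"gripper":62,"travel":[38.7,10.7,0],"twist":[0,0,0]},{"gripper":62,"travel":[38.7,10.7,0],"twist":[0,0,0]},{"gripper":62,"travel":[38.7,10.7,0],"twist":[0,0,0]},{"gripper":62,"travel":[38.7,10.7,0],"twist":[0,0,0]},{"gripper":62,"travel":[38.7,10.7,0],"twist":[0,0,0]},{"gripper":62,"travel":[38.7,10.7,0],"twist":[0,0,0]},{"gripper":62,"travel":[38.7,10.7,0],"twist":[0,0,0]}]' >/dev/null
python3 -m crank '[{"gripper":62,"travel":[38.7,10.7,0],"twist":[0,0,0]},{"gripper":62,"travel":[38.7,10.7,0],"twist":[0,0,0]},{"gripper":62,"travel":[38.7,10.7,0],"twist":[0,0,0]},{"gripper":62,"travel":[38.7,10.7,0],"twist":[0,0,0]},{"gripper":62,"travel":[38.7,10.7,0],"twist":[0,0,0]},{"gripper":62,"travel":[38.7,10.7,0],"twist":[0,0,0]},{"gripper":62,"travel":[38.7,10.7,0],"twist":[0,0,0]},{"gripper":62,"travel":[38.7,10.7,0],"twist":[0,0,0]},{"gripper":62,"travel":[38.7,10.7,0],"twist":[0,0,0]},{"gripper":62,"travel":[38.7,11,0],"twist":[0,0,-0.107]},{"gripper":62,"travel":[0,0,0],"twist":[0,0,0]},{"gripper":62,"travel":[0,0,0],"twist":[0,0,0]}]'
python3 - <<'E'
from h import *
print("jar_a lid top",onz(C["scene"],(417,350),.068),onz(C["side"],(211,261),.068))
plan([.6245,.333,.011],97.6)
E
```

```text
time: 39.35
ee_pos: [0.6231, 0.3329, 0.2215]
tcp_rot: [-179.9, 0.1, 97.6]
wrist_force: [0.2, 0.4, 0.1]
opening: 0.0617
grasp_force: 0.0
jar_a lid top [0.737      0.17632289 0.068     ] [0.72581839 0.18869165 0.068     ]
travel(mm) tool [-1.000e-01  1.400e+00  2.105e+02] from [0.6231 0.3329 0.2215] [-1.7986e+02  7.0000e-02  9.7580e+01] q6 110.5 q1 28.1
twist z rad -0.0003
```

```bash
python3 -m crank '[{"gripper":62,"travel":[0,1.4,50],"twist":[0,0,0]},{"gripper":62,"travel":[0,0,50],"twist":[0,0,0]},{"gripper":62,"travel":[0,0,50],"twist":[0,0,0]},{"gripper":62,"travel":[0,0,40],"twist":[0,0,0]},{"gripper":62,"travel":[0,0,20],"twist":[0,0,0]},{"gripper":62,"travel":[0,0,0],"twist":[0,0,0]},{"gripper":25,"travel":[0,0,0],"twist":[0,0,0]},{"gripper":25,"travel":[0,0,0],"twist":[0,0,0]},{"gripper":25,"travel":[0,0,0],"twist":[0,0,0]},{"gripper":25,"travel":[0,0,0],"twist":[0,0,0]}]' 40
python3 -m crank '[{"gripper":25,"travel":[0,0,-30],"twist":[0,0,0]},{"gripper":25,"travel":[0,0,-50],"twist":[0,0,0]},{"gripper":25,"travel":[0,0,-50],"twist":[0,0,0]},{"gripper":25,"travel":[0,0,-50],"twist":[0,0,0]},{"gripper":25,"travel":[0,0,-20],"twist":[0,0,0.108]},{"gripper":25,"travel":[0,0,0],"twist":[0,0,0]},{"gripper":25,"travel":[0,0,0],"twist":[0,0,0]}]'
python3 - <<'E'
from h import *
p=[.5303,-.0234,np.radians(1.4)]
plan(W(p,(.046,-.040,.21)),91.4)
E
```

```text
time: 40.6
ee_pos: [0.6259, 0.334, 0.0159]
tcp_rot: [179.8, -0.1, 97.6]
wrist_force: [-1.2, -0.8, 7.2]
opening: 0.039
grasp_force: 41.5
time: 41.48
ee_pos: [0.6246, 0.3335, 0.2119]
tcp_rot: [-179.9, 0.0, 91.6]
wrist_force: [-0.3, -0.1, -2.0]
opening: 0.0389
grasp_force: 40.8
travel(mm) tool [-394.3  -58.1    1.9] from [0.6246 0.3335 0.2119] [-1.7992e+02  4.0000e-02  9.1560e+01] q6 116.5 q1 28.1
twist z rad 0.0028
```

```bash
python3 -m crank '[{"gripper":25,"travel":[-39.4,-5.8,0],"twist":[0,0,0]},{"gripper":25,"travel":[-39.4,-5.8,0],"twist":[0,0,0]},{"gripper":25,"travel":[-39.4,-5.8,0],"twist":[0,0,0]},{"gripper":25,"travel":[-39.4,-5.8,0],"twist":[0,0,0]},{"gripper":25,"travel":[-39.4,-5.8,0],"twist":[0,0,0]},{"gripper":25,"travel":[-39.4,-5.8,0],"twist":[0,0,0]},{"gripper":25,"travel":[-39.4,-5.8,0],"twist":[0,0,0]},{"gripper":25,"travel":[-39.4,-5.8,0],"twist":[0,0,0]},{"gripper":25,"travel":[-39.4,-5.8,0],"twist":[0,0,0]},{"gripper":25,"travel":[-39.4,-5.8,0],"twist":[0,0,0]},{"gripper":25,"travel":[0,0,0],"twist":[0,0,0]}]'
python3 -m crank '[{"gripper":25,"travel":[0,0,40],"twist":[0,0,0]},{"gripper":25,"travel":[0,0,50],"twist":[0,0,0]},{"gripper":25,"travel":[0,0,40],"twist":[0,0,0]},{"gripper":25,"travel":[0,0,30],"twist":[0,0,0]},{"gripper":25,"travel":[0,0,14],"twist":[0,0,0]},{"gripper":25,"travel":[0,0,0],"twist":[0,0,0]},{"gripper":25,"travel":[0,0,0],"twist":[0,0,0]}]'
```

```text
time: 42.85
ee_pos: [0.5757, -0.064, 0.2117]
tcp_rot: [-179.9, 0.0, 91.3]
wrist_force: [0.2, -0.3, -2.4]
opening: 0.0391
grasp_force: 40.9
time: 43.72
ee_pos: [0.5774, -0.0617, 0.0406]
tcp_rot: [179.9, 0.0, 91.5]
wrist_force: [-0.0, 0.4, -1.2]
opening: 0.0392
grasp_force: 40.9
```

Lower 4 mm more, open a little, lift, and re-measure the ears.

```bash
python3 -m crank '[{"gripper":25,"travel":[0,0,5],"twist":[0,0,0]},{"gripper":25,"travel":[0,0,0],"twist":[0,0,0]},{"gripper":46,"travel":[0,0,0],"twist":[0,0,0]},{"gripper":47,"travel":[0,0,0],"twist":[0,0,0]},{"gripper":47,"travel":[0,0,0],"twist":[0,0,0]},{"gripper":47,"travel":[0,0,-30],"twist":[0,0,0]},{"gripper":55,"travel":[0,0,-50],"twist":[0,0,0]},{"gripper":55,"travel":[0,0,-50],"twist":[0,0,0]},{"gripper":55,"travel":[0,0,-45],"twist":[0,0,0]},{"gripper":55,"travel":[0,0,0],"twist":[0,0,0]}]'
python3 - <<'E'
from h import *
ears("e2")
d=np.radians(79.3);plan([.468+.012*np.cos(d),.3965+.012*np.sin(d),.21],79.3)
E
```

```text
time: 44.98
ee_pos: [0.5781, -0.062, 0.2135]
tcp_rot: [179.6, 0.0, 91.4]
wrist_force: [-0.1, -0.5, -0.3]
opening: 0.0551
grasp_force: 0.0
scene 1064 [444.2 247.9] [0.4432 0.3548] ends mid [0.4386 0.3521] len 0.206 dir 56.7
side 606 [325.8 339.2] [0.4084 0.3177] ends mid [0.4081 0.3148] len 0.109 dir 84.4
side 716 [290.  363.6] [0.4676 0.3956] ends mid [0.4672 0.3943] len 0.11 dir 79.1
travel(mm) tool [472.6 -94.9  -0.7] from [ 0.5769 -0.0618  0.2093] [1.7996e+02 1.0000e-02 9.1430e+01] q6 82.5 q1 -6.1
twist z rad 0.2117
```

```bash
python3 -m crank '[{"gripper":56,"travel":[39.4,-7.9,0],"twist":[0,0,0]},{"gripper":56,"travel":[39.4,-7.9,0],"twist":[0,0,0]},{"gripper":56,"travel":[39.4,-7.9,0],"twist":[0,0,0]},{"gripper":56,"travel":[39.4,-7.9,0],"twist":[0,0,0]},{"gripper":56,"travel":[39.4,-7.9,0],"twist":[0,0,0]},{"gripper":56,"travel":[39.4,-7.9,0],"twist":[0,0,0]},{"gripper":56,"travel":[39.4,-7.9,0],"twist":[0,0,0]},{"gripper":56,"travel":[39.4,-7.9,0],"twist":[0,0,0]},{"gripper":56,"travel":[39.4,-7.9,0],"twist":[0,0,0]},{"gripper":56,"travel":[39.4,-7.9,0],"twist":[0,0,0]},{"gripper":56,"travel":[39.4,-7.9,0],"twist":[0,0,0]},{"gripper":56,"travel":[39.4,-7.9,0],"twist":[0,0,0]}]' >/dev/null
python3 -m crank '[{"gripper":56,"travel":[0,0,0],"twist":[0,0,0.106]},{"gripper":56,"travel":[0,0,0],"twist":[0,0,0.106]},{"gripper":56,"travel":[0,0,0],"twist":[0,0,0]},{"gripper":56,"travel":[0,0,0],"twist":[0,0,0]}]'
python3 - <<'E'
from h import *
im=bot.camera("wrist");cv2.imwrite("pics/w7.png",im[:,:,::-1])
d=np.radians(79.3);plan([.468+.012*np.cos(d),.3965+.012*np.sin(d),.014],79.3)
E
```

```text
time: 47.08
ee_pos: [0.47, 0.4082, 0.2084]
tcp_rot: [-180.0, 0.1, 79.4]
wrist_force: [0.1, -0.6, 0.1]
opening: 0.0561
grasp_force: 0.0
travel(mm) tool [1.000e-01 2.000e-01 1.947e+02] from [0.47   0.4082 0.2087] [-1.7997e+02  4.0000e-02  7.9380e+01] q6 141.6 q1 41.0
twist z rad 0.0014
```

View pics/w7.png

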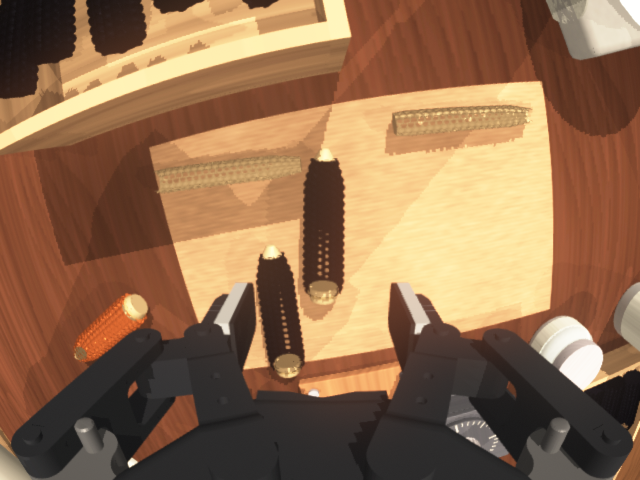

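B spans (327,155)–(322,298) and A spans (272,250)–(287,370) in the wrist view. cob1's end at (300,165) lies just off B's tip.

```bash
python3 - <<'E'
from h import *
c=bot.calibration("wrist")
for u in [(327,155),(322,298),(324,225),(272,250),(287,370),(300,165)]: print(u,onz(c,u,.022,True)[:2].round(4))
E
```

```text
(327, 155) [0.483  0.4567]
(322, 298) [0.4533 0.3225]
(324, 225) [0.4687 0.3945]
(272, 250) [0.4163 0.3798]
(287, 370) [0.3997 0.2429]
(300, 165) [0.4579 0.4524]
```

```bash
python3 -m crank '[{"gripper":56,"travel":[-4,2,50],"twist":[0,0,0.02]},{"gripper":56,"travel":[0,0,50],"twist":[0,0,0]},{"gripper":56,"travel":[0,0,50],"twist":[0,0,0]},{"gripper":56,"travel":[0,0,30],"twist":[0,0,0]},{"gripper":56,"travel":[0,0,14],"twist":[0,0,0]},{"gripper":56,"travel":[0,0,0],"twist":[0,0,0]},{"gripper":25,"travel":[0,0,0],"twist":[0,0,0]},{"gripper":25,"travel":[0,0,0],"twist":[0,0,0]},{"gripper":25,"travel":[0,0,0],"twist":[0,0,0]},{"gripper":25,"travel":[0,0,0],"twist":[0,0,0]}]' 40
python3 -m crank '[{"gripper":25,"travel":[0,0,-30],"twist":[0,0,0]},{"gripper":25,"travel":[0,0,-50],"twist":[0,0,0]},{"gripper":25,"travel":[0,0,-50],"twist":[0,0,0]},{"gripper":25,"travel":[0,0,-50],"twist":[0,0,-0.12]},{"gripper":25,"travel":[0,0,-20],"twist":[0,0,-0.112]},{"gripper":25,"travel":[0,0,0],"twist":[0,0,0]},{"gripper":25,"travel":[0,0,0],"twist":[0,0,0]}]'
python3 - <<'E'
from h import *
p=[.5303,-.0234,np.radians(1.4)]
plan(W(p,(-.046,-.040+.013,.21)),91.4)
E
```

```text
time: 48.38
ee_pos: [0.4721, 0.4049, 0.0172]
tcp_rot: [179.9, -0.1, 78.1]
wrist_force: [-0.7, 0.2, 6.4]
opening: 0.0386
grasp_force: 41.6
time: 49.25
ee_pos: [0.4711, 0.404, 0.2139]
tcp_rot: [-179.9, 0.1, 91.3]
wrist_force: [-0.6, -0.5, -2.4]
opening: 0.0389
grasp_force: 40.8
travel(mm) tool [-455.7    3.6    3.9] from [0.4711 0.404  0.2139] [-1.7993e+02  6.0000e-02  9.1300e+01] q6 129.3 q1 40.6
twist z rad -0.0018
```

```bash
python3 -m crank '[{"gripper":25,"travel":[-38,0.3,0],"twist":[0,0,0]},{"gripper":25,"travel":[-38,0.3,0],"twist":[0,0,0]},{"gripper":25,"travel":[-38,0.3,0],"twist":[0,0,0]},{"gripper":25,"travel":[-38,0.3,0],"twist":[0,0,0]},{"gripper":25,"travel":[-38,0.3,0],"twist":[0,0,0]},{"gripper":25,"travel":[-38,0.3,0],"twist":[0,0,0]},{"gripper":25,"travel":[-38,0.3,0],"twist":[0,0,0]},{"gripper":25,"travel":[-38,0.3,0],"twist":[0,0,0]},{"gripper":25,"travel":[-38,0.3,0],"twist":[0,0,0]},{"gripper":25,"travel":[-38,0.3,0],"twist":[0,0,0]},{"gripper":25,"travel":[-38,0.3,0],"twist":[0,0,0]},{"gripper":25,"travel":[-38,0.3,0],"twist":[0,0,0]}]' >/dev/null
python3 -m crank '[{"gripper":25,"travel":[0,0,0],"twist":[0,0,0]},{"gripper":25,"travel":[0,0,40],"twist":[0,0,0]},{"gripper":25,"travel":[0,0,50],"twist":[0,0,0]},{"gripper":25,"travel":[0,0,40],"twist":[0,0,0]},{"gripper":25,"travel":[0,0,30],"twist":[0,0,0]},{"gripper":25,"travel":[0,0,15],"twist":[0,0,0]},{"gripper":25,"travel":[0,0,0],"twist":[0,0,0]},{"gripper":25,"travel":[0,0,0],"twist":[0,0,0]}]'
```

```text
time: 51.75
ee_pos: [0.487, -0.0515, 0.0414]
tcp_rot: [179.9, 0.0, 91.4]
wrist_force: [-0.3, -0.3, -2.1]
opening: 0.0384
grasp_force: 40.8
```

```bash
python3 -m crank '[{"gripper":25,"travel":[0,0,4],"twist":[0,0,0]},{"gripper":25,"travel":[0,0,0],"twist":[0,0,0]},{"gripper":46,"travel":[0,0,0],"twist":[0,0,0]},{"gripper":47,"travel":[0,0,0],"twist":[0,0,0]},{"gripper":47,"travel":[0,0,0],"twist":[0,0,0]},{"gripper":47,"travel":[0,0,-30],"twist":[0,0,0]},{"gripper":55,"travel":[0,0,-50],"twist":[0,0,0]},{"gripper":55,"travel":[0,0,-50],"twist":[0,0,0]},{"gripper":55,"travel":[0,0,-45],"twist":[0,0,0]},{"gripper":55,"travel":[0,0,0],"twist":[0,0,0]}]'
python3 - <<'E'
from h import *
ears("e3")
im=bot.camera("wrist");cv2.imwrite("pics/w8.png",im[:,:,::-1])
d=np.radians(84);plan([.408+.014*np.cos(d),.313+.014*np.sin(d),.21],84)
E
```

```text
time: 53.0
ee_pos: [0.4877, -0.0517, 0.215]
tcp_rot: [179.7, 0.0, 91.4]
wrist_force: [0.0, -0.4, -0.8]
opening: 0.0549
grasp_force: 0.0
scene 506 [422.4 241.6] [0.4115 0.3109] ends mid [0.4129 0.3107] len 0.105 dir 79.4
side 585 [326.1 338.8] [0.408  0.3167] ends mid [0.4074 0.3147] len 0.108 dir 84.9
travel(mm) tool [ 3.803e+02 -6.710e+01  3.000e-01] from [ 0.4861 -0.0515  0.2103] [-1.7993e+02 -1.0000e-02  9.1430e+01] q6 82.5 q1 -6.1
twist z rad 0.1297
```

```bash
python3 -m crank '[{"gripper":62,"travel":[38,-6.7,0],"twist":[0,0,0]},{"gripper":62,"travel":[38,-6.7,0],"twist":[0,0,0]},{"gripper":62,"travel":[38,-6.7,0],"twist":[0,0,0]},{"gripper":62,"travel":[38,-6.7,0],"twist":[0,0,0]},{"gripper":62,"travel":[38,-6.7,0],"twist":[0,0,0]},{"gripper":62,"travel":[38,-6.7,0],"twist":[0,0,0]},{"gripper":62,"travel":[38,-6.7,0],"twist":[0,0,0]},{"gripper":62,"travel":[38,-6.7,0],"twist":[0,0,0]},{"gripper":62,"travel":[38,-6.7,0],"twist":[0,0,0]},{"gripper":62,"travel":[38,-6.7,0],"twist":[0,0,0.14]},{"gripper":62,"travel":[0,0,0],"twist":[0,0,0]},{"gripper":62,"travel":[0,0,0],"twist":[0,0,0]}]'
python3 -m crank '[{"gripper":62,"travel":[0,0,50],"twist":[0,0,0]},{"gripper":62,"travel":[0,0,50],"twist":[0,0,0]},{"gripper":62,"travel":[0,0,50],"twist":[0,0,0]},{"gripper":62,"travel":[0,0,30],"twist":[0,0,0]},{"gripper":62,"travel":[0,0,16],"twist":[0,0,0]},{"gripper":62,"travel":[0,0,0],"twist":[0,0,0]},{"gripper":25,"travel":[0,0,0],"twist":[0,0,0]},{"gripper":25,"travel":[0,0,0],"twist":[0,0,0]},{"gripper":25,"travel":[0,0,0],"twist":[0,0,0]},{"gripper":25,"travel":[0,0,0],"twist":[0,0,0]}]' 40
python3 -m crank '[{"gripper":25,"travel":[0,0,-30],"twist":[0,0,0]},{"gripper":25,"travel":[0,0,-50],"twist":[0,0,0]},{"gripper":25,"travel":[0,0,-50],"twist":[0,0,0]},{"gripper":25,"travel":[0,0,-50],"twist":[0,0,0]},{"gripper":25,"travel":[0,0,-20],"twist":[0,0,-0.14]},{"gripper":25,"travel":[0,0,0],"twist":[0,0,0]},{"gripper":25,"travel":[0,0,0],"twist":[0,0,0]}]'
python3 - <<'E'
from h import *
p=[.5303,-.0234,np.radians(1.4)]
plan(W(p,(0,.040+.015,.21)),91.4)
# placed ears in chest: dark blobs in scene picture, inside the mouth
im=cv2.imread("pics/e3_scene.png");m=np.zeros(im.shape[:2],np.uint8)
q=np.array([proj("scene",W(p,(a,b,.03))) for a,b in((-.083,-.118),(.083,-.118),(.083,.118),(-.083,.118))]).astype(int);cv2.fillPoly(m,[q],255)
d=((im.max(2)<45)&(m>0)).astype(np.uint8);k,l,s,c=cv2.connectedComponentsWithStats(d)
for i in range(1,k):
    if s[i,4]>100:
        x,y,w,h=s[i,:4];print(s[i],onz(C["scene"],c[i],.035)[:2]-np.array(p[:2]))
E
```

```text
time: 54.65
ee_pos: [0.4095, 0.3262, 0.2101]
tcp_rot: [-179.9, 0.1, 83.5]
wrist_force: [-0.4, 0.0, -0.3]
opening: 0.0618
grasp_force: 0.0
time: 55.9
ee_pos: [0.4107, 0.3272, 0.017]
tcp_rot: [179.9, -0.1, 83.4]
wrist_force: [0.2, -1.2, 7.0]
opening: 0.0391
grasp_force: 41.6
time: 56.78
ee_pos: [0.4096, 0.3265, 0.2141]
tcp_rot: [-179.9, 0.0, 91.3]
wrist_force: [0.3, -0.1, -2.8]
opening: 0.0388
grasp_force: 41.2
travel(mm) tool [-297.5  112.8    4.1] from [0.4096 0.3265 0.2141] [-1.7993e+02  5.0000e-02  9.1270e+01] q6 127.3 q1 38.6
twist z rad -0.0022
[243 271  55  23 800] [-0.04385816 -0.0447005 ]
[245 302  60  20 722] [ 0.04191536 -0.04257601]
```

```bash
python3 -m crank '[{"gripper":25,"travel":[-37.2,14,0],"twist":[0,0,0]},{"gripper":25,"travel":[-37.2,14,0],"twist":[0,0,0]},{"gripper":25,"travel":[-37.2,14,0],"twist":[0,0,0]},{"gripper":25,"travel":[-37.2,14,0],"twist":[0,0,0]},{"gripper":25,"travel":[-37.2,14,0],"twist":[0,0,0]},{"gripper":25,"travel":[-37.2,14,0],"twist":[0,0,0]},{"gripper":25,"travel":[-37.2,14,0],"twist":[0,0,0]},{"gripper":25,"travel":[-37.2,14,0],"twist":[0,0,0]},{"gripper":25,"travel":[0,0,0],"twist":[0,0,0]},{"gripper":25,"travel":[0,0,0],"twist":[0,0,0]}]'
python3 -m crank '[{"gripper":25,"travel":[0,0,40],"twist":[0,0,0]},{"gripper":25,"travel":[0,0,50],"twist":[0,0,0]},{"gripper":25,"travel":[0,0,40],"twist":[0,0,0]},{"gripper":25,"travel":[0,0,25],"twist":[0,0,0]},{"gripper":25,"travel":[0,0,15],"twist":[0,0,0]},{"gripper":25,"travel":[0,0,7],"twist":[0,0,0]},{"gripper":25,"travel":[0,0,0],"twist":[0,0,0]},{"gripper":25,"travel":[0,0,0],"twist":[0,0,0]}]'
```

```text
time: 58.02
ee_pos: [0.5287, 0.032, 0.2141]
tcp_rot: [-179.9, -0.0, 91.3]
wrist_force: [-0.2, -0.3, -2.1]
opening: 0.039
grasp_force: 41.2
time: 59.02
ee_pos: [0.5299, 0.032, 0.0394]
tcp_rot: [179.9, -0.0, 91.4]
wrist_force: [0.7, 0.2, -2.1]
opening: 0.0392
grasp_force: 41.2
```

```bash
python3 -m crank '[{"gripper":25,"travel":[0,0,4],"twist":[0,0,0]},{"gripper":25,"travel":[0,0,0],"twist":[0,0,0]},{"gripper":46,"travel":[0,0,0],"twist":[0,0,0]},{"gripper":47,"travel":[0,0,0],"twist":[0,0,0]},{"gripper":47,"travel":[0,0,0],"twist":[0,0,0]},{"gripper":47,"travel":[0,0,-30],"twist":[0,0,0]},{"gripper":55,"travel":[0,0,-50],"twist":[0,0,0]},{"gripper":55,"travel":[0,0,-50],"twist":[0,0,0]},{"gripper":55,"travel":[0,0,-50],"twist":[0,0,0]},{"gripper":55,"travel":[0,0,0],"twist":[0,0,0]}]'
python3 - <<'E'
from h import *
im=bot.camera("scene");cv2.imwrite("pics/s2.png",im[:,:,::-1])
b=bot.camera("side");cv2.imwrite("pics/sd2.png",b[:,:,::-1])
p=[.5303,-.0234,np.radians(1.4)]
m=np.zeros(im.shape[:2],np.uint8)
q=np.array([proj("scene",W(p,(a,b_,.03))) for a,b_ in((-.083,-.118),(.083,-.118),(.083,.118),(-.083,.118))]).astype(int);cv2.fillPoly(m,[q],255)
d=((im.max(2)<45)&(m>0)).astype(np.uint8);k,l,s,c=cv2.connectedComponentsWithStats(d)
for i in range(1,k):
    if s[i,4]>100: print(s[i],onz(C["scene"],c[i],.035)[:2]-np.array(p[:2]))
ears("e4")
plan([.4295,-.446,.2],91.5)
E
```

```text
time: 60.28
ee_pos: [0.5308, 0.032, 0.2188]
tcp_rot: [179.6, -0.0, 91.4]
wrist_force: [0.1, -0.5, 0.1]
opening: 0.0552
grasp_force: 0.0
[ 243  271   96   51 2363] [-0.00133117 -0.01520366]
travel(mm) tool [-475.2 -111.3   13. ] from [0.5288 0.0319 0.213 ] [-1.7989e+02  1.0000e-02  9.1430e+01] q6 92.0 q1 3.5
twist z rad -0.0011
```

```bash
python3 -m crank '[{"gripper":50,"travel":[-39.6,-9.3,0],"twist":[0,0,0]},{"gripper":50,"travel":[-39.6,-9.3,0],"twist":[0,0,0]},{"gripper":50,"travel":[-39.6,-9.3,0],"twist":[0,0,0]},{"gripper":50,"travel":[-39.6,-9.3,0],"twist":[0,0,0]},{"gripper":50,"travel":[-39.6,-9.3,0],"twist":[0,0,0]},{"gripper":50,"travel":[-39.6,-9.3,0],"twist":[0,0,0]},{"gripper":50,"travel":[-39.6,-9.3,0],"twist":[0,0,0]},{"gripper":50,"travel":[-39.6,-9.3,0],"twist":[0,0,0]},{"gripper":50,"travel":[-39.6,-9.3,0],"twist":[0,0,0]},{"gripper":50,"travel":[-39.6,-9.3,0],"twist":[0,0,0]},{"gripper":50,"travel":[-39.6,-9.3,0],"twist":[0,0,0]},{"gripper":50,"travel":[-39.6,-9.3,0],"twist":[0,0,0]}]' >/dev/null
python3 -m crank '[{"gripper":50,"travel":[0,0,40],"twist":[0,0,0]},{"gripper":50,"travel":[0,0,50],"twist":[0,0,0]},{"gripper":50,"travel":[0,0,50],"twist":[0,0,0]},{"gripper":50,"travel":[0,0,36],"twist":[0,0,0]},{"gripper":50,"travel":[0,0,0],"twist":[0,0,0]},{"gripper":50,"travel":[0,0,0],"twist":[0,0,0]}]'
python3 -c "
from h import *
plan([.4295,-.446,.036],91.5)"
```

```text
time: 62.72
ee_pos: [0.4298, -0.4462, 0.0394]
tcp_rot: [180.0, 0.0, 91.4]
wrist_force: [0.9, -0.2, 1.5]
opening: 0.0501
grasp_force: 0.0
travel(mm) tool [ 0.2 -0.3  3.4] from [ 0.4298 -0.4462  0.0394] [1.7997e+02 3.0000e-02 9.1430e+01] q6 42.5 q1 -46.1
twist z rad -0.0012
```

```bash
python3 -m crank '[{"gripper":50,"travel":[0,0,3],"twist":[0,0,0]},{"gripper":5,"travel":[0,0,0],"twist":[0,0,0]},{"gripper":5,"travel":[0,0,0],"twist":[0,0,0]},{"gripper":5,"travel":[0,0,0],"twist":[0,0,0]},{"gripper":5,"travel":[0,0,0],"twist":[0,0,0]},{"gripper":5,"travel":[0,0,0],"twist":[0,0,0]}]' 80
python3 -m crank '[{"gripper":5,"travel":[0,0,-20],"twist":[0,0,0]},{"gripper":5,"travel":[0,0,-40],"twist":[0,0,0]},{"gripper":5,"travel":[0,0,-40],"twist":[0,0,0]},{"gripper":5,"travel":[0,0,-40],"twist":[0,0,0]},{"gripper":5,"travel":[0,0,-40],"twist":[0,0,0]},{"gripper":5,"travel":[0,0,0],"twist":[0,0,0]},{"gripper":5,"travel":[0,0,0],"twist":[0,0,0]}]'
python3 -c "
from h import *
plan([.5308,-.0233,.217],91.4)"
```

```text
time: 63.48
ee_pos: [0.4298, -0.4462, 0.0361]
tcp_rot: [180.0, 0.0, 91.4]
wrist_force: [-1.0, 0.7, 5.6]
opening: 0.0114
grasp_force: 79.3
time: 64.35
ee_pos: [0.4294, -0.4457, 0.2146]
tcp_rot: [-180.0, -0.0, 91.4]
wrist_force: [-0.0, -0.0, -3.3]
opening: 0.0112
grasp_force: 78.5
travel(mm) tool [419.8 111.9  -2.4] from [ 0.4294 -0.4457  0.2146] [-1.7996e+02 -4.0000e-02  9.1440e+01] q6 42.5 q1 -46.1
twist z rad 0.0006
```

```bash
python3 -m crank '[{"gripper":5,"travel":[30,8,0],"twist":[0,0,0]},{"gripper":5,"travel":[30,8,0],"twist":[0,0,0]},{"gripper":5,"travel":[30,8,0],"twist":[0,0,0]},{"gripper":5,"travel":[30,8,0],"twist":[0,0,0]},{"gripper":5,"travel":[30,8,0],"twist":[0,0,0]},{"gripper":5,"travel":[30,8,0],"twist":[0,0,0]},{"gripper":5,"travel":[30,8,0],"twist":[0,0,0]},{"gripper":5,"travel":[30,8,0],"twist":[0,0,0]},{"gripper":5,"travel":[30,8,0],"twist":[0,0,0]},{"gripper":5,"travel":[30,8,0],"twist":[0,0,0]},{"gripper":5,"travel":[30,8,0],"twist":[0,0,0]},{"gripper":5,"travel":[30,8,0],"twist":[0,0,0]}]' >/dev/null
python3 -m crank '[{"gripper":5,"travel":[30,8,0],"twist":[0,0,0]},{"gripper":5,"travel":[30,8,0],"twist":[0,0,0]},{"gripper":5,"travel":[0,0,40],"twist":[0,0,0]},{"gripper":5,"travel":[0,0,40],"twist":[0,0,0]},{"gripper":5,"travel":[0,0,0],"twist":[0,0,0]},{"gripper":5,"travel":[0,0,0],"twist":[0,0,0]}]'
python3 -c "
from h import *
plan([.531,-.0233,.092],91.5)"
```

```text
time: 66.6
ee_pos: [0.5311, -0.0233, 0.1361]
tcp_rot: [180.0, 0.0, 91.4]
wrist_force: [1.1, -0.3, -3.1]
opening: 0.0115
grasp_force: 78.7
travel(mm) tool [ 0.  -0.1 44.1] from [ 0.5311 -0.0233  0.1361] [179.99   0.    91.42] q6 86.1 q1 -2.5
twist z rad -0.0013
```

```bash
python3 -m crank '[{"gripper":5,"travel":[0,0,15],"twist":[0,0,0]},{"gripper":5,"travel":[0,0,12],"twist":[0,0,0]},{"gripper":5,"travel":[0,0,10],"twist":[0,0,0]},{"gripper":5,"travel":[0,0,6],"twist":[0,0,0]},{"gripper":5,"travel":[0,0,1.5],"twist":[0,0,0]},{"gripper":5,"travel":[0,0,0],"twist":[0,0,0]},{"gripper":5,"travel":[0,0,0],"twist":[0,0,0]}]'
```

```text
time: 67.47
ee_pos: [0.5308, -0.0233, 0.0921]
tcp_rot: [180.0, 0.0, 91.4]
wrist_force: [-7.1, 0.8, 7.6]
opening: 0.0114
grasp_force: 80.3
```

```bash
python3 -m crank '[{"gripper":30,"travel":[0,0,0],"twist":[0,0,0]},{"gripper":50,"travel":[0,0,0],"twist":[0,0,0]},{"gripper":50,"travel":[0,0,0],"twist":[0,0,0]},{"gripper":50,"travel":[0,0,-45],"twist":[0,0,0]},{"gripper":50,"travel":[0,0,-45],"twist":[0,0,0]},{"gripper":50,"travel":[0,0,0],"twist":[0,0,-0.171]},{"gripper":50,"travel":[0,0,0],"twist":[0,0,-0.171]},{"gripper":50,"travel":[0,0,0],"twist":[0,0,-0.171]},{"gripper":50,"travel":[0,0,0],"twist":[0,0,-0.171]},{"gripper":50,"travel":[0,0,0],"twist":[0,0,-0.171]},{"gripper":50,"travel":[0,0,0],"twist":[0,0,-0.171]},{"gripper":50,"travel":[0,0,0],"twist":[0,0,-0.171]}]' >/dev/null
python3 -m crank '[{"gripper":50,"travel":[0,0,0],"twist":[0,0,-0.171]},{"gripper":50,"travel":[0,0,0],"twist":[0,0,-0.171]},{"gripper":50,"travel":[-31,-46,0],"twist":[0,0,0]},{"gripper":50,"travel":[-31,-46,0],"twist":[0,0,0]},{"gripper":50,"travel":[-31,-46,0],"twist":[0,0,0]},{"gripper":50,"travel":[-26,-46,0],"twist":[0,0,0]},{"gripper":50,"travel":[0,0,0],"twist":[0,0,0]},{"gripper":50,"travel":[0,0,0],"twist":[0,0,0]}]'
python3 - <<'E'
from h import *
plan([.651,-.2085,.095],179.7)
c=bot.calibration("wrist");im=bot.camera("wrist");cv2.imwrite("pics/w9.png",im[:,:,::-1])
print("peg top pred",wproj(c,[.65,-.2075,.133]))
b=bot.camera("scene");cv2.imwrite("pics/s3.png",b[:,:,::-1])
u=wproj(c,[.65,-.2075,.133]);
cv2.imwrite("pics/comb.png",np.hstack([crop(b,200,220,220,150,2),crop(im,max(0,int(u[0])-90),max(0,int(u[1])-75),180,150,2)]))
print(max(0,int(u[0])-90),max(0,int(u[1])-75))
E
```

```text
time: 69.97
ee_pos: [0.6486, -0.208, 0.1803]
tcp_rot: [180.0, -0.0, 179.6]
wrist_force: [0.6, -0.2, 0.2]
opening: 0.0501
grasp_force: 0.0
travel(mm) tool [-2.4 -0.5 85.3] from [ 0.6486 -0.208   0.1803] [ 1.7997e+02 -5.0000e-02  1.7959e+02] q6 -17.4 q1 -17.8
twist z rad -0.002
peg top pred [319.24662187 264.29480702]
229 189
```

View pics/comb.png

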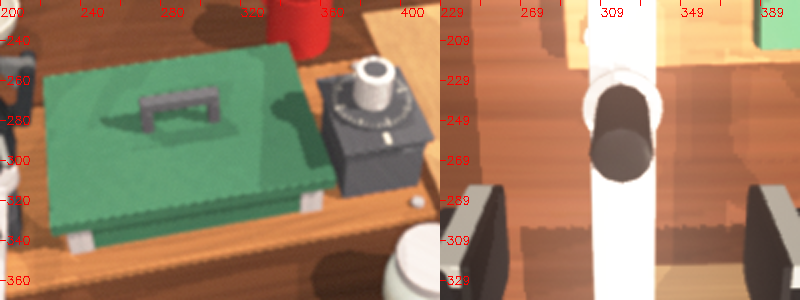

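The lid sits square on the box, and the peg top is at (320,266) as predicted. Swing the bar home.

```bash
python3 -m crank '[{"gripper":50,"travel":[-1.5,0,30],"twist":[0,0,0]},{"gripper":50,"travel":[0,0,30],"twist":[0,0,0]},{"gripper":50,"travel":[0,0,25],"twist":[0,0,0]},{"gripper":50,"travel":[0,0,0],"twist":[0,0,0]},{"gripper":10,"travel":[0,0,0],"twist":[0,0,0]},{"gripper":10,"travel":[0,0,0],"twist":[0,0,0]},{"gripper":10,"travel":[0,0,0],"twist":[0,0,0]},{"gripper":10,"travel":[0,0,0],"twist":[0,0,0]},{"gripper":10,"travel":[0,0,0],"twist":[0,0,0]}]' 40
python3 -m crank '[{"gripper":10,"travel":[1,12,0],"twist":[0,0,-0.16]},{"gripper":10,"travel":[1,12,0],"twist":[0,0,-0.16]},{"gripper":10,"travel":[1,12,0],"twist":[0,0,-0.16]},{"gripper":10,"travel":[1,12,0],"twist":[0,0,-0.16]},{"gripper":10,"travel":[1,12,0],"twist":[0,0,-0.16]},{"gripper":10,"travel":[0,0,0],"twist":[0,0,0]},{"gripper":10,"travel":[0,0,0],"twist":[0,0,0]}]'
```

```text
time: 71.2
ee_pos: [0.651, -0.2083, 0.098]
tcp_rot: [-180.0, 0.2, 179.6]
wrist_force: [-0.8, 0.7, 6.9]
opening: 0.0168
grasp_force: 39.4
time: 72.08
ee_pos: [0.6277, -0.1553, 0.098]
tcp_rot: [-179.8, -0.0, -134.6]
wrist_force: [-5.0, -7.0, 7.6]
opening: 0.0171
grasp_force: 40.3
```

```bash
python3 -m crank '[{"gripper":10,"travel":[1,12,0],"twist":[0,0,-0.16]},{"gripper":10,"travel":[1,12,0],"twist":[0,0,-0.16]},{"gripper":10,"travel":[1,12,0],"twist":[0,0,-0.16]},{"gripper":10,"travel":[0,0,0],"twist":[0,0,0]},{"gripper":10,"travel":[0,0,0],"twist":[0,0,0]}]'
python3 -c "
from h import *
plan([.5747,-.1320,.095],-88.6)"
```

```text
time: 72.7
ee_pos: [0.5972, -0.1382, 0.0979]
tcp_rot: [-179.8, -0.2, -107.1]
wrist_force: [-2.6, -11.6, 6.3]
opening: 0.0165
grasp_force: 40.9
travel(mm) tool [ 0.8 23.4  2.9] from [ 0.5972 -0.1382  0.0979] [-179.78   -0.21 -107.15] q6 -85.8 q1 -12.9
twist z rad -0.3238
```

```bash
python3 -m crank '[{"gripper":10,"travel":[1,12,0],"twist":[0,0,-0.16]},{"gripper":10,"travel":[1,12,0],"twist":[0,0,-0.16]},{"gripper":10,"travel":[0,0,0],"twist":[0,0,0]},{"gripper":10,"travel":[0,3,0],"twist":[0,0,0]},{"gripper":10,"travel":[0,0,0],"twist":[0,0,0]},{"gripper":10,"travel":[0,0,0],"twist":[0,0,0]}]'
```

```text
time: 73.45
ee_pos: [0.575, -0.1355, 0.0982]
tcp_rot: [-179.4, -0.4, -88.8]
wrist_force: [22.9, -14.7, -4.1]
opening: 0.0166
grasp_force: 43.8
```

```bash
python3 -m crank '[{"gripper":30,"travel":[0,0,0],"twist":[0,0,0]},{"gripper":45,"travel":[0,0,0],"twist":[0,0,0]},{"gripper":45,"travel":[0,0,0],"twist":[0,0,0]},{"gripper":45,"travel":[0,0,-45],"twist":[0,0,0]},{"gripper":45,"travel":[0,0,-45],"twist":[0,0,0]},{"gripper":45,"travel":[0,0,0],"twist":[0,0,0.142]},{"gripper":45,"travel":[0,0,0],"twist":[0,0,0.142]},{"gripper":45,"travel":[0,0,0],"twist":[0,0,0.142]},{"gripper":45,"travel":[0,0,0],"twist":[0,0,0.142]},{"gripper":45,"travel":[0,0,0],"twist":[0,0,0]},{"gripper":45,"travel":[0,0,0],"twist":[0,0,0]}]'
python3 - <<'E'
from h import *
plan([.576,-.2072,.104],-121.3)
im=bot.camera("scene");b=cv2.cvtColor(im,cv2.COLOR_RGB2GRAY)
p=[.5303,-.0234,np.radians(1.4)]
for n in("scene","side"):
    g=bot.camera(n)
    print(n,[g[int(v),int(u)].tolist() for u,v in [proj(n,W(p,(.04,y,.085))) for y in(-.07,0,.08,.12)]])
E
```

```text
time: 74.82
ee_pos: [0.5699, -0.1325, 0.1858]
tcp_rot: [180.0, -0.0, -121.1]
wrist_force: [0.3, 0.9, 0.2]
opening: 0.0454
grasp_force: 0.0
travel(mm) tool [ 60.9 -43.8  81.8] from [ 0.5699 -0.1325  0.1858] [ 179.99   -0.   -121.08] q6 -72.0 q1 -13.1
twist z rad 0.0038
scene [[250, 242, 237], [250, 242, 238], [250, 242, 237], [235, 223, 217]]
side [[227, 203, 188], [227, 202, 187], [226, 202, 186], [193, 171, 153]]
```

The bar pixels lie on the home line in both cameras. Now I tighten the clamp.

```bash
python3 -m crank '[{"gripper":45,"travel":[30.5,-21.9,0],"twist":[0,0,0]},{"gripper":45,"travel":[30.5,-21.9,0],"twist":[0,0,0]},{"gripper":45,"travel":[0,0,40],"twist":[0,0,0]},{"gripper":45,"travel":[0,0,41],"twist":[0,0,0]},{"gripper":45,"travel":[0,0,0],"twist":[0,0,0]},{"gripper":45,"travel":[0,0,0],"twist":[0,0,0]},{"gripper":5,"travel":[0,0,0],"twist":[0,0,0]},{"gripper":5,"travel":[0,0,0],"twist":[0,0,0]},{"gripper":5,"travel":[0,0,0],"twist":[0,0,0]},{"gripper":5,"travel":[0,0,0],"twist":[0,0,0]},{"gripper":5,"travel":[0,0,0],"twist":[0,0,0]}]' 80
python3 -m crank '[{"gripper":5,"travel":[0,0,0],"twist":[0,0,0.16]},{"gripper":5,"travel":[0,0,0],"twist":[0,0,0.16]},{"gripper":5,"travel":[0,0,0],"twist":[0,0,0.16]},{"gripper":5,"travel":[0,0,0],"twist":[0,0,0.16]},{"gripper":5,"travel":[0,0,0],"twist":[0,0,0.16]},{"gripper":5,"travel":[0,0,0],"twist":[0,0,0.15]},{"gripper":5,"travel":[0,0,0],"twist":[0,0,0]},{"gripper":5,"travel":[0,0,0],"twist":[0,0,0]}]'
python3 -c "
from h import *
print(bot.get_obs()['torque'])"
```

```text
time: 76.35
ee_pos: [0.5778, -0.2083, 0.1071]
tcp_rot: [-179.7, 0.0, -121.3]
wrist_force: [5.5, -3.9, 4.0]
opening: 0.0115
grasp_force: 78.2
time: 77.35
ee_pos: [0.5782, -0.209, 0.1071]
tcp_rot: [-179.8, 0.3, -175.7]
wrist_force: [8.5, -7.4, 1.4]
opening: 0.0117
grasp_force: 78.9
[-1.29171456 -1.48606214 -0.23534578]
```

```bash
for i in 1; do python3 -m crank '[{"gripper":5,"travel":[0,0,0],"twist":[0,0,0.05]},{"gripper":5,"travel":[0,0,0],"twist":[0,0,0]},{"gripper":5,"travel":[0,0,0],"twist":[0,0,0]}]'; done
python3 -c "
from h import *
print(bot.get_obs()['torque'])"
python3 -m crank '[{"gripper":5,"travel":[0,0,0],"twist":[0,0,0.05]},{"gripper":5,"travel":[0,0,0],"twist":[0,0,0]},{"gripper":5,"travel":[0,0,0],"twist":[0,0,0]}]'
python3 -c "
from h import *
print(bot.get_obs()['torque'])"
```

```text
time: 77.72
ee_pos: [0.5783, -0.2091, 0.1072]
tcp_rot: [-179.8, 0.4, -178.6]
wrist_force: [7.4, -7.6, 1.7]
opening: 0.0114
grasp_force: 78.5
[-1.39891791 -1.46620996  0.12892934]
time: 78.1
ee_pos: [0.5781, -0.2091, 0.1072]
tcp_rot: [-179.8, 0.3, 178.6]
wrist_force: [7.2, -8.1, 3.1]
opening: 0.0114
grasp_force: 95.7
[-1.61390619 -1.3400558   0.94758473]
```

```bash
python3 -m crank '[{"gripper":30,"travel":[0,0,0],"twist":[0,0,0]},{"gripper":45,"travel":[0,0,0],"twist":[0,0,0]},{"gripper":45,"travel":[0,0,0],"twist":[0,0,0]},{"gripper":45,"travel":[0,0,-40],"twist":[0,0,0]},{"gripper":60,"travel":[0,0,-50],"twist":[0,0,0]},{"gripper":60,"travel":[0,0,-40],"twist":[0,0,0]},{"gripper":60,"travel":[0,0,0],"twist":[0,0,0]},{"gripper":60,"travel":[0,0,0],"twist":[0,0,0]}]'
python3 - <<'E'
from h import *
plan([.566,.1658,.115],178.6)
c=bot.calibration("wrist");im=bot.camera("wrist");cv2.imwrite("pics/w10.png",im[:,:,::-1])
# T-handle direction: dark pixels near handle top
u=wproj(c,[.575,-.207,.132]);m=np.zeros(im.shape[:2],np.uint8);q=np.array([wproj(c,[.575+a,-.207+b,.132]) for a,b in((-.035,-.022),(.035,-.022),(.035,.022),(-.035,.022))]).astype(int);cv2.fillPoly(m,[q],255)
pts=np.argwhere((im.max(2)<100)&(m>0))[:,::-1]
P=np.array([onz(c,t,.132,True)[:2] for t in pts]);M=P-P.mean(0);w,v=np.linalg.eigh(M.T@M);print(len(P),P.mean(0),np.degrees(np.arctan2(v[1,1],v[0,1])),np.ptp(P,0))
E
```

```text
time: 79.1
ee_pos: [0.5757, -0.2073, 0.234]
tcp_rot: [180.0, -0.0, 178.6]
wrist_force: [0.2, 0.0, -0.0]
opening: 0.0602
grasp_force: 0.0
travel(mm) tool [ 18.9 372.8 119. ] from [ 0.5757 -0.2073  0.234 ] [ 1.7998e+02 -5.0000e-02  1.7858e+02] q6 -18.4 q1 -19.8
twist z rad -0.0003
1388 [ 0.57327813 -0.2086346 ] -179.3819986502676 [0.05418597 0.02075176]
```

```bash
python3 -m crank '[{"gripper":80,"travel":[1.9,37.3,0],"twist":[0,0,0]},{"gripper":80,"travel":[1.9,37.3,0],"twist":[0,0,0]},{"gripper":80,"travel":[1.9,37.3,0],"twist":[0,0,0]},{"gripper":80,"travel":[1.9,37.3,0],"twist":[0,0,0]},{"gripper":80,"travel":[1.9,37.3,0],"twist":[0,0,0]},{"gripper":80,"travel":[1.9,37.3,0],"twist":[0,0,0]},{"gripper":80,"travel":[1.9,37.3,0],"twist":[0,0,0]},{"gripper":80,"travel":[1.9,37.3,0],"twist":[0,0,0]},{"gripper":80,"travel":[1.9,37.3,0],"twist":[0,0,0]},{"gripper":80,"travel":[1.9,37.1,0],"twist":[0,0,0]},{"gripper":80,"travel":[0,0,0],"twist":[0,0,0]},{"gripper":80,"travel":[0,0,0],"twist":[0,0,0]}]'
python3 -m crank '[{"gripper":80,"travel":[0,0,40],"twist":[0,0,0]},{"gripper":80,"travel":[0,0,40],"twist":[0,0,0]},{"gripper":80,"travel":[0,0,36],"twist":[0,0,0]},{"gripper":80,"travel":[0,0,0],"twist":[0,0,0]},{"gripper":20,"travel":[0,0,0],"twist":[0,0,0]},{"gripper":20,"travel":[0,0,0],"twist":[0,0,0]},{"gripper":20,"travel":[0,0,0],"twist":[0,0,0]},{"gripper":20,"travel":[0,0,0],"twist":[0,0,0]},{"gripper":20,"travel":[0,0,0],"twist":[0,0,0]},{"gripper":20,"travel":[0,0,0],"twist":[0,0,0]}]' 70
```

```text
time: 80.65
ee_pos: [0.5657, 0.1654, 0.2337]
tcp_rot: [-180.0, -0.1, 178.6]
wrist_force: [0.2, -0.5, -0.0]
opening: 0.0798
grasp_force: 0.0
time: 81.9
ee_pos: [0.5669, 0.1638, 0.1214]
tcp_rot: [-179.8, 0.2, 178.5]
wrist_force: [-2.5, -11.4, 10.7]
opening: 0.0342
grasp_force: 69.8
```

```bash
python3 -m crank '[{"gripper":20,"travel":[0,0,0],"twist":[0,0,0.18]},{"gripper":20,"travel":[0,0,0],"twist":[0,0,0.18]},{"gripper":20,"travel":[0,0,0],"twist":[0,0,0.18]},{"gripper":20,"travel":[0,0,0],"twist":[0,0,0.18]},{"gripper":20,"travel":[0,0,0],"twist":[0,0,0.18]},{"gripper":20,"travel":[0,0,0],"twist":[0,0,0.18]},{"gripper":20,"travel":[0,0,0],"twist":[0,0,0.18]},{"gripper":20,"travel":[0,0,0],"twist":[0,0,0.18]},{"gripper":20,"travel":[0,0,0],"twist":[0,0,0.18]},{"gripper":20,"travel":[0,0,0],"twist":[0,0,0.18]},{"gripper":20,"travel":[0,0,0],"twist":[0,0,0.18]},{"gripper":20,"travel":[0,0,0],"twist":[0,0,0]}]'
python3 -m crank '[{"gripper":60,"travel":[0,0,0],"twist":[0,0,0]},{"gripper":80,"travel":[0,0,0],"twist":[0,0,0]},{"gripper":80,"travel":[0,0,0],"twist":[0,0,0]},{"gripper":80,"travel":[0,0,0],"twist":[0,0,0]},{"gripper":80,"travel":[0,0,-40],"twist":[0,0,0]},{"gripper":80,"travel":[0,0,-50],"twist":[0,0,0]},{"gripper":80,"travel":[0,0,-30],"twist":[0,0,0]},{"gripper":80,"travel":[0,0,0],"twist":[0,0,0]},{"gripper":80,"travel":[0,0,0],"twist":[0,0,0]}]'
python3 - <<'E'
from h import *
c=bot.calibration("wrist");im=bot.camera("wrist").astype(int)
s=np.array([.5657,.1655])
# zero line: brightness along the inner part (r 21-28 mm), which only long lines reach
for a in range(0,360,5):
    v=[]
    for r in(.022,.024,.026):
        x,y=wproj(c,[s[0]+r*np.cos(np.radians(a)),s[1]+r*np.sin(np.radians(a)),.109]).astype(int)
        v.append(im[y,x].min())
    if min(v)>185: print(a,v)
p=[.5303,-.0234,np.radians(1.4)]
print("bar",[im[int(v),int(u)].tolist() for u,v in [wproj(c,W(p,(.04,y,.085))) for y in(.05,.1,.13)]])
for n in("scene","side"):
    g=bot.camera(n);print(n,[g[int(v),int(u)].tolist() for u,v in [proj(n,W(p,(.04,y,.085))) for y in(-.07,0,.08,.12)]])
E
```

```text
time: 83.4
ee_pos: [0.5662, 0.1635, 0.1214]
tcp_rot: [179.8, 0.1, 64.9]
wrist_force: [-5.9, -13.7, 13.4]
opening: 0.0342
grasp_force: 70.0
time: 84.52
ee_pos: [0.5659, 0.1658, 0.2378]
tcp_rot: [-180.0, 0.0, 65.1]
wrist_force: [0.4, -0.5, -0.4]
opening: 0.0799
grasp_force: 0.0
75 [np.int64(230), np.int64(231), np.int64(230)]
200 [np.int64(253), np.int64(253), np.int64(248)]
205 [np.int64(250), np.int64(253), np.int64(252)]
290 [np.int64(216), np.int64(253), np.int64(253)]
295 [np.int64(252), np.int64(253), np.int64(249)]
bar [[250, 243, 236], [247, 240, 232], [208, 192, 179]]
scene [[249, 240, 234], [249, 240, 235], [249, 240, 235], [248, 239, 234]]
side [[226, 203, 186], [228, 205, 187], [226, 203, 186], [219, 195, 180]]
```

```bash
python3 -c "
from h import *
print(bot.job_done())"
```

```text
the job is handed in; nothing more can be done
None
```

The job is handed in: all three full black ears are in the seed chest, with the lid on squarely, the bar home in the lock, the clamp screw tight and the dial about 115° off 19, after 84.5 s of the 210 s allowed.

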